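Swap the jar behind the bottles

ROBOT

A 6-joint arm with a two-finger parallel gripper is mounted at the origin on a cart in front of the work surface, level with it; the furniture and walls round the work are solid. World frame = base frame: x ahead of the robot, y to its left, z up, the work surface at z = 0. Lengths are in m, angles in rad, forces in N, time in s.
With the tool pointing down it reaches from about 0.325 to 0.9 m from the base axis. Payload 6.1 kg.
Tool frame: the origin (TCP) lies on the centre line of the jaws, within the pads' length; the fingertips stand 19 mm ahead of it and the grasp point (between the pads) is the TCP; x points along the fingers, y is the direction in which the jaws open and shut, and the axes are right-handed (so a half turn about x gives the same grasp; the last joint's range is limited). The gripper opens to 85 mm and grips with 20 to 120 N. Pads are 22 mm wide; open, the fingers measure 114 mm over their backs; the gripper's body (76 mm by 85 mm) begins 54 mm behind the grasp point. The pads swing forward as they close: fully open they stand 13 mm farther back than shut.
Start: joints at [-1.295, 0.22, 1.526, -0, 1.395, -0.126], TCP at [0.244, -0.575, 0.25] pointing down, gripper open.
Joint ranges: [-2.98, 2.98], [-0.91, 2.08], [0.09, 2.57], [-1.24, 4.39], [0.2, 2.65], [-2.68, 2.68]. Speed limits (rad/s): [2.57, 2.57, 3.01, 3.14, 3.14, 3.14].

INTERFACE

Orientations are given as a rotation vector (axis times angle).
In Python, from plant import manip gives the robot as it stands.
- The arm moves only by the tool step_arm, never from a script. Its argument "plan" is a list of rows, each a list of 7 numbers: the turn, a rotation vector about the tool's x, y, z in rad, then the shift along the tool's x, y, z in cm, then the closure, from 0 (fully open) to 1 (shut). In form: [[ax, ay, az, x, y, z, hand], ...]. A call has exactly 8 rows; each row shifts and turns the commanded pose from where the row before left it, along the tool's axes as they then stand; what a row does not reach is not made up. A row lasts 1/12 s, in which the tool goes at most 41.7 mm and 7.16 degrees, less where a joint would pass 70% of its speed; a pose out of reach is approached as far as the arm can. A call is refused whole if a number of a shift passes 4.17 or a number of a turn 0.125, either way. A call with a gripper value outside its range is refused whole. The fingers move at their own pace and stop on an object; the grip force is fixed at half the most. Time passes only in rows, so rows that do not move let the fingers close, or fill a call up. It gives the time, the measured TCP pose, the force and the opening at its end, in the units of the state.
- manip.get_obs(): the state, without advancing time (a new reading comes with each control period).
- manip.get_image(name): name is "scene" or "top"; returns a dict with "pixels" (480x640x3 uint8, red, green, blue), "fx", "fy", "cx", "cy" (pixels), "world_from_camera" (4x4, takes a point from camera to world coordinates). Camera axes: x right, y down, z forward; pixel columns grow to the right and rows downward; lengths in m; the calibration is good to about 2 mm. A picture is of the moment at which its call begins. There is no depth.
- manip.finish_job(): hands the job in, once; it reports no verdict.
The state is a dict: "time_s": time; "qpos": joint angles; "dq": joint speeds; "effort": joint torques, N m; "eef_pos": TCP position; "tcp_rot": TCP orientation; "ft_force": force on the tool from outside, world axes, zero at the start; "torque": the same for the moment, N m; "grip_width": finger opening in m.
Only numpy, scipy, OpenCV 4.12 (cv2) and the standard library are available. Lean on these libraries where they do the work, as an engineer would, in place of code of your own. Each camera call takes 0.05 s, during which the arm holds its last target.

TASK

The big jar at the back of the grey bottle tray is wanted and the small jar standing loose on the desk has to go into its place. First clear the tall bottle and the dropper bottle out of the way onto the black side mat, then set the big jar on the round jar stand and the small jar on the empty rear coaster, and only then put both bottles back, each on the coaster that it came from. Set everything down upright and in the middle of its place, and tip nothing over.

Things in the scene. Friction and masses are not known exactly. Their poses are not given: they have to be found in the camera images.
- tall_bottle: clear glass bottle with a label, 60 mm across and 125 mm high, round; the upright body is full width up to about 90 mm and then narrows to the white screw cap, 30 mm across, at 106 to 125 mm; about 0.25 kg. Origin at the centre of its underside, z up. Stands on the wide coaster at the start.
- dropper_bottle: slim white dropper bottle with a pointed red cap, round, 29 mm across and 88 mm high; straight full-width body up to 50 mm, narrower above. Origin at the centre of its underside, z up. Stands on the narrow coaster at the start.
- big_jar: big round paint jar with a grey screw lid, 52 mm across and 59 mm high. Origin at the centre of its underside, z up. Stands on the rear coaster at the start, close behind the two bottles.
- small_jar: small round paint jar with a black screw lid, 36 mm across and 44 mm high. Origin at the centre of its underside, z up. Stands by itself on the desk at the start.
- wide_coaster: largest cork disc in the tray, 68 mm across, 4 mm thick, fixed: place of the tall bottle, in the front left or front right of the tray (varies). Origin at the centre of its underside; its top is 4 mm above the origin.
- narrow_coaster: smallest cork disc in the tray, 40 mm across, 4 mm thick, fixed: place of the dropper bottle, on the other side of the front. Origin at the centre of its underside; its top is 4 mm above the origin.
- rear_coaster: middle-sized cork disc in the tray, 62 mm across, 4 mm thick, fixed, centred before the back board: where the big jar stands at the start and the small jar must stand at the end. Origin at the centre of its underside; its top is 4 mm above the origin.
- jar_stand: round turned aluminium stand with a cork top 62 mm across, foot 72 mm across, 18 mm high, fixed on the desk: the place for the big jar. Origin at the centre of its underside; its top is 18 mm above the origin.
- side_mat: black rubber mat lying on the desk, 100 mm (its x) by 150 mm (its y), 3 mm thick, fixed; big enough for both bottles side by side along its y. Origin at the centre of its underside; its top is 3 mm above the origin.
- station: light grey bottle tray fixed on the desk, its floor 8 mm high, from -54 to +75 mm along its own x (x points to the back) and 204 mm along its y. A back board 50 mm high stands at x = +65 to +75 mm; side lips 15 mm high. Coaster centres: rear at (31, 0) mm, the two front ones at (-2, +58) and (-2, -58) mm. An 11 mm high metal dish, 41 mm across, is fixed at (-28, 0) mm. Origin under the floor, at desk level.

How it is judged:
By the outcome, as a careful person would: the job done as asked, in the order asked, and still so for the second after the job is handed in, with the robot touching nothing.
It also fails if it takes over 144 s, if anything falls off the work surface, if the arm or the gripper's body presses on something with over 40 N, if the wrist force passes 120 N, or if a joint passes its speed limit or range.

## Working session

There is one attempt and no reset: what is moved stays moved. The work goes in short steps, Python scripts to look and compute and a tool call to move; the robot and the scene stay as the last step left them, time stands still between calls to the robot, and variables do not carry over. Pictures are saved under pics/ and viewed, and the job is handed in when it is done.

Besides the shell and the picture viewer there is one more tool, called as a command line: name --pt "numbers of a row" for each row, then --argument value for the rest. step_arm: Moves the arm, as the interface text tells. Its arguments: {"type":"object","properties":{"plan":{"type":"array","items":{"type":"array","items":{"type":"number"}}}},"required":["plan"]}

```bash
ls; mkdir -p pics
python3 - <<'E'
from plant import manip
import cv2
print(manip.get_obs())
for n in("scene","top"):
    d=manip.get_image(n); cv2.imwrite(f"pics/{n}0.png",d["pixels"][:,:,::-1]); print(n,d["fx"],d["fy"],d["cx"],d["cy"],d["world_from_camera"])
E
```

```text
pics
{'time_s': 0.0, 'qpos': array([-1.29506763e+00,  2.21229118e-01,  1.52761625e+00, -3.16773135e-07,
        1.39469755e+00, -1.26147385e-01]), 'dq': array([-0.00096584,  0.00096633, -0.00051178, -0.00114595, -0.00026349,
       -0.00113186]), 'effort': array([-2.36301566e-04, -4.96902144e+01, -3.89394772e+01, -1.76329909e-04,
        1.11740016e-02,  3.96625580e-05]), 'eef_pos': array([ 0.24427883, -0.57466609,  0.24919464]), 'tcp_rot': array([ 2.00116549,  0.40962747, -2.00146375]), 'ft_force': array([ 0.58169317, -0.31111347,  0.3128975 ]), 'torque': array([ 0.01941742, -0.01926092,  0.03238925]), 'grip_width': 0.08509107013893837}
scene 571.8839900282042 571.8839900282042 318.407163273853 240.21878655404595 [[-0.82665423 -0.30270353  0.47435573  0.07214127]
 [-0.56249211  0.46798506 -0.68161031  0.7871119 ]
 [-0.01566554 -0.8302774  -0.55713018  0.59986993]
 [ 0.          0.          0.          1.        ]]
top 465.08371458547066 465.08371458547066 325.5429286513295 229.2149182576769 [[-0.02781179 -0.99712205  0.07052747  0.4563859 ]
 [-0.99947377  0.02891692  0.014697    0.10754048]
 [-0.01669414 -0.0700816  -0.99740156  0.88206769]
 [ 0.          0.          0.          1.        ]]
```

View pics/scene0.png

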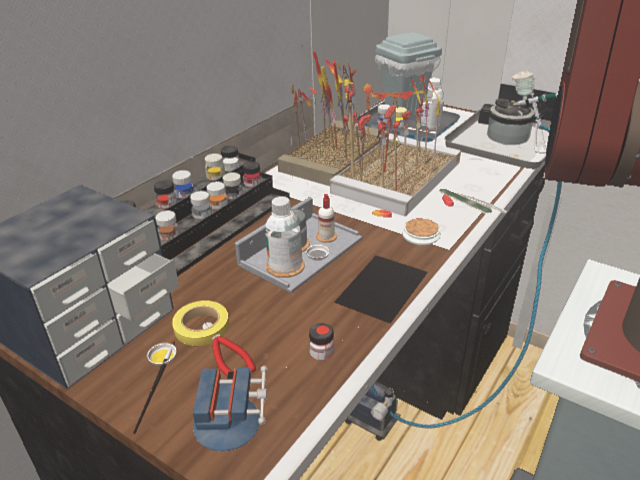

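View pics/top0.png

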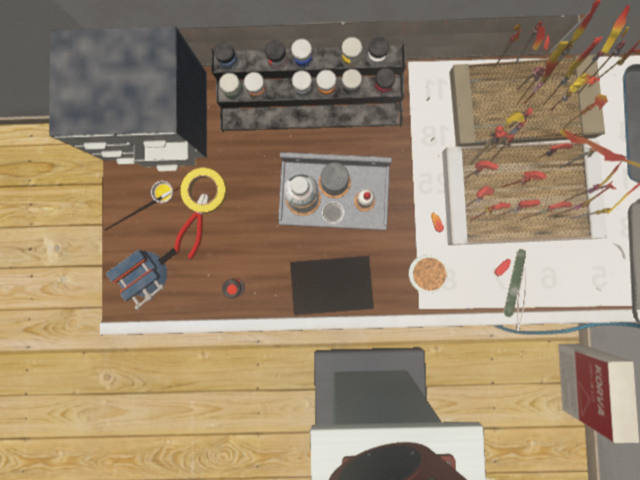

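The top view shows the tray around px (335,190), the mat at (331,285), the small jar at (232,288) and the stand at (428,273). Next I'll crop in and measure.

```bash
cat > h.py <<'E'
from plant import manip
import cv2, numpy as np
from scipy.spatial.transform import Rotation as R
def grab(n,save=None):
    d=manip.get_image(n)
    if save: cv2.imwrite(f"pics/{save}.png",d["pixels"][:,:,::-1])
    return d
def ray(d,u,v):
    W=np.array(d["world_from_camera"]); r=W[:3,:3]@np.array([(u-d["cx"])/d["fx"],(v-d["cy"])/d["fy"],1]); return W[:3,3],r/np.linalg.norm(r)
def onz(d,u,v,z):
    o,r=ray(d,u,v); return o+r*(z-o[2])/r[2]
def proj(d,p):
    W=np.array(d["world_from_camera"]); c=W[:3,:3].T@(np.array(p)-W[:3,3]); return d["fx"]*c[0]/c[2]+d["cx"],d["fy"]*c[1]/c[2]+d["cy"]
def crop(d,x0,y0,x1,y1,s,name):
    c=d["pixels"][y0:y1,x0:x1,::-1]; cv2.imwrite(f"pics/{name}.png",cv2.resize(c,None,fx=s,fy=s,interpolation=cv2.INTER_CUBIC))
E
python3 - <<'E'
from h import *
d=grab("top"); crop(d,270,140,470,290,4,"t1"); crop(d,200,240,400,330,4,"t2")
s=grab("scene"); crop(s,225,180,375,290,5,"s1"); crop(s,290,200,450,370,3.5,"s2")
E
```

```text
(no output)
```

View pics/t1.png

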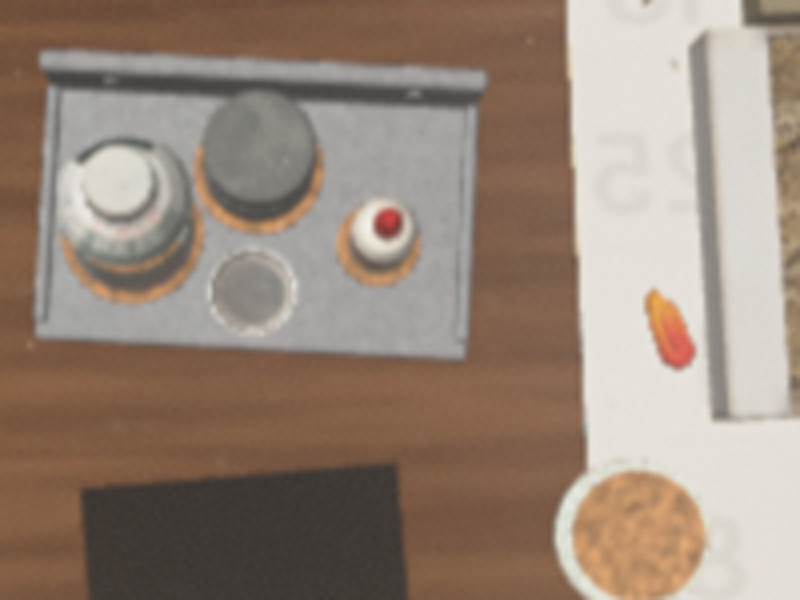

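View pics/t2.png

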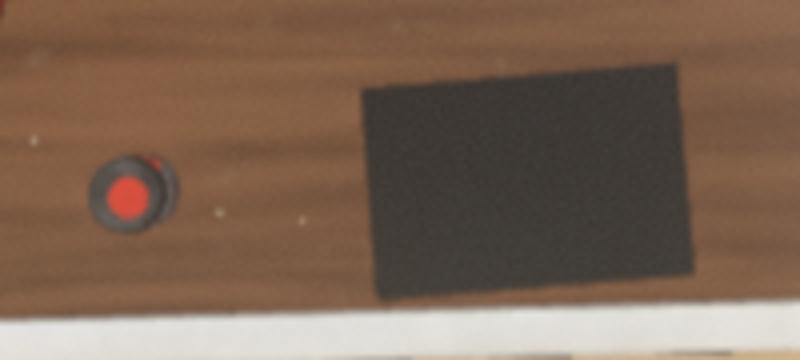

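View pics/s1.png

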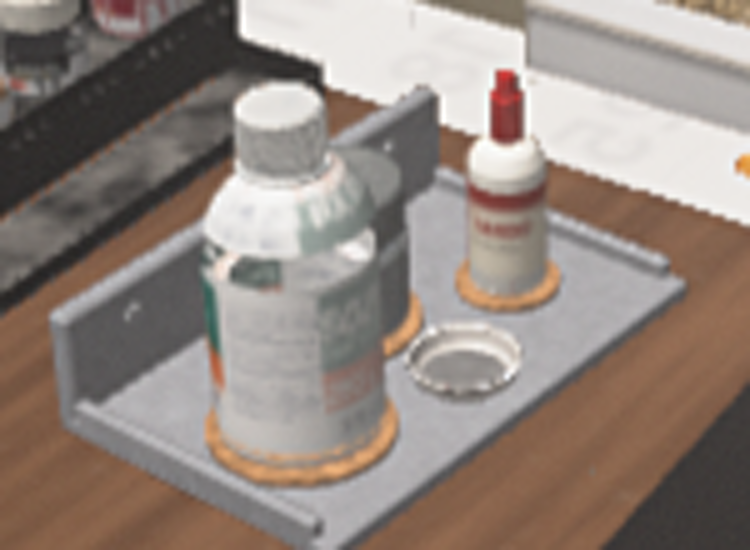

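View pics/s2.png

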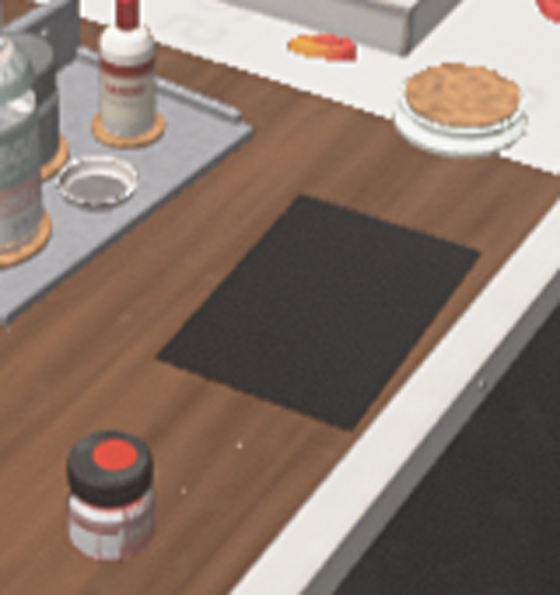

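The crops show the tray front edge running (36,338) to (465,358) in t1, the dish centre at (252,290), the stand cork at (639,535) and the small-jar lid at (128,194) in t2. I'll turn these into positions.

Run:
```python
from h import *
d=grab("top"); s=grab("scene")
np.set_printoptions(precision=4,suppress=True)
t=lambda x,y,o=(270,140):(o[0]+(x+.5)/4-.5,o[1]+(y+.5)/4-.5)
S=lambda x,y,o=(225,180),k=5:(o[0]+(x+.5)/k-.5,o[1]+(y+.5)/k-.5)
fl=onz(d,*t(36,338),.008);fr=onz(d,*t(465,358),.008)
bl=onz(d,*t(41,52),.05);br=onz(d,*t(486,72),.05)
print("tray corners",fl,fr,bl,br,np.linalg.norm((fl-fr)[:2]),np.linalg.norm((bl-br)[:2]),np.linalg.norm((bl-fl)[:2]))
P=np.array([fl,fr,bl,br])[:,:2]; L=np.array([[-.054,.102],[-.054,-.102],[.075,.102],[.075,-.102]])
# rigid fit (Kabsch)
Pc,Lc=P-P.mean(0),L-L.mean(0)
th=np.arctan2((Lc[:,0]*Pc[:,1]-Lc[:,1]*Pc[:,0]).sum(),(Lc*Pc).sum())
Rm=np.array([[np.cos(th),-np.sin(th)],[np.sin(th),np.cos(th)]]); o=P.mean(0)-Rm@L.mean(0)
print("station",o,th,"resid",P-(L@Rm.T+o))
for n,l in dict(rear=(.031,0),L=(-.002,.058),Rt=(-.002,-.058),dish=(-.028,0)).items(): print(n,Rm@l+o)
print("dish meas",onz(d,*t(252,290),.019))
hsv=cv2.cvtColor(d["pixels"],cv2.COLOR_RGB2HSV); hs=cv2.cvtColor(s["pixels"],cv2.COLOR_RGB2HSV)
def blob(d,mask,box,z,name):
    m=np.zeros(mask.shape,np.uint8);x0,y0,x1,y1=box;m[y0:y1,x0:x1]=mask[y0:y1,x0:x1]
    n,lab,st,ce=cv2.connectedComponentsWithStats(m); i=1+np.argmax(st[1:,4]); c=(lab==i).astype(np.uint8)
    cn=max(cv2.findContours(c,cv2.RETR_EXTERNAL,cv2.CHAIN_APPROX_NONE)[0],key=len)
    w=np.array([onz(d,*p[0],z)[:2] for p in cn]).astype(np.float32)
    rc=cv2.minAreaRect(w*1000)
    print(name,ce[i],st[i],"z",z,onz(d,*ce[i],z),rc); 
V=hsv[...,2];Sa=hsv[...,1]
blob(d,((V<90)).astype(np.uint8),(285,252,380,318),.003,"mat")
blob(s,((hs[...,2]<90)).astype(np.uint8),(335,255,428,322),.003,"mat_s")
blob(d,((Sa>90)&(V>110)).astype(np.uint8),(408,252,450,293),.018,"standcork")
blob(s,((hs[...,1]>90)&(hs[...,2]>110)).astype(np.uint8),(400,212,442,245),.018,"standcork_s")
red=lambda h:(((h[...,0]<10)|(h[...,0]>172))&(h[...,1]>130)&(h[...,2]>120)).astype(np.uint8)
blob(d,red(hsv),(222,278,242,300),.044,"jar red"); blob(s,red(hs),(305,320,340,340),.044,"jar red_s")
blob(d,red(hsv),(355,185,380,205),.1,"drop tip")
blob(d,((V<100)&(Sa<130)).astype(np.uint8),(222,278,240,300),.044,"jarlid")
# bottle caps
print("tall cap",onz(d,*t(118,181),.012+.125), onz(s,*S(282,108),.137))
print("big lid",onz(d,*t(260,146),.012+.059))
print("drop tip scene",onz(s,*S(506,73),.1), onz(d,*t(388,221),.1))
print("drop shoulder",onz(d,*t(382,232),.012+.055))
```

```text
tray corners [0.5304 0.2088 0.008 ] [0.5151 0.007  0.008 ] [0.6571 0.1989 0.05  ] [ 0.6416 -0.0024  0.05  ] 0.2023224358472382 0.20192737340942463 0.12712540231735847
station [0.5756 0.1039] -0.07635670864067345 resid [[ 0.0009 -0.0009]
 [ 0.0011  0.0007]
 [-0.001  -0.0009]
 [-0.001   0.0011]]
rear [0.6065 0.1015]
L [0.578  0.1618]
Rt [0.5692 0.0462]
dish [0.5477 0.106 ]
dish meas [0.549  0.1062 0.019 ]
mat [331.294  284.8314] [ 290  256   83   59 4200] z 0.003 [0.4135 0.1126 0.003 ] ((413.78643798828125, 112.56675720214844), (98.88117980957031, 149.55899047851562), 3.0959906578063965)
mat_s [381.3029 288.3166] [ 335  256   92   66 3414] z 0.003 [0.412  0.1186 0.003 ] ((413.7785949707031, 113.46895599365234), (99.92699432373047, 151.72354125976562), 3.138735771179199)
standcork [429.2385 273.603 ] [414 258  32  32 801] z 0.018 [ 0.4299 -0.0686  0.018 ] ((430.14703369140625, -69.03640747070312), (56.96034240722656, 57.019195556640625), 87.64468383789062)
standcork_s [421.5498 226.6855] [406 218  32  18 442] z 0.018 [ 0.4301 -0.0681  0.018 ] ((430.07940673828125, -68.72604370117188), (
[... 254 characters left out ...]
329.3529] [317 325  12   9  85] z 0.044 [0.4132 0.2911 0.044 ] ((413.62548828125, 290.4613037109375), (15.61745834350586, 16.529296875), 33.434879302978516)
drop tip [366.7826 195.1304] [364 193   6   5  23] z 0.1 [0.5675 0.0477 0.1   ] ((567.6969604492188, 48.16172409057617), (8.462241172790527, 6.820987701416016), 88.26408386230469)
jarlid [235.4881 288.25  ] [228 279  12  19  84] z 0.044 [0.4141 0.2846 0.044 ] ((414.6238098144531, 288.0014953613281), (19.81025505065918, 32.13731002807617), 88.47747802734375)
tall cap [0.5822 0.1593 0.137 ] [0.581  0.1599 0.137 ]
big lid [0.607  0.1009 0.071 ]
drop tip scene [0.5695 0.0467 0.1   ] [0.5679 0.0479 0.1   ]
drop shoulder [0.5678 0.0482 0.067 ]
```

Both views agree within 2 mm. Now the tool's current orientation.

Run:
```python
from h import *
np.set_printoptions(precision=4,suppress=True)
o=manip.get_obs(); print(R.from_rotvec(o["tcp_rot"]).as_matrix(),o["grip_width"])
```

```text
[[-0.0002  0.3911 -0.9204]
 [ 0.0007 -0.9204 -0.3911]
 [-1.     -0.0007 -0.0001]] 0.0852400074446731
```

step_arm --pt "-0.12 0 0 0 0 0 0" --pt "-0.12 0 0 0 0 0 0" --pt "-0.12 0 0 0 0 0 0" --pt "-0.12 0 0 0 0 0 0" --pt "-0.12 0 0 0 0 0 0" --pt "-0.12 0 0 0 0 0 0" --pt "-0.12 0 0 0 0 0 0" --pt "-0.12 0 0 0 0 0 0"

```text
time_s: 0.97
eef_pos: [0.2444, -0.5752, 0.2502]
tcp_rot: [1.357, 1.106, -1.357]
ft_force: [0.1, 0.4, 0.7]
grip_width: 0.0858
```

step_arm --pt "-0.12 0 0 0 0 0 0" --pt "-0.089 0 0 0 0 0 0" --pt "0 0 0 0 1 -4 0" --pt "0 0 0 0 1 -4 0" --pt "0 0 0 0 1 -4 0" --pt "0 0 0 0 1 -4 0" --pt "0 0 0 0 1 -4 0" --pt "0 0 0 0 1 -4 0"

```text
time_s: 1.63
eef_pos: [0.3044, -0.3334, 0.2502]
tcp_rot: [1.21, 1.209, -1.21]
ft_force: [-0.2, 0.5, 0.5]
grip_width: 0.0855
```

step_arm --pt "0 0 0 0 1 -4 0" --pt "0 0 0 0 1 -4 0" --pt "0 0 0 0 1 -4 0" --pt "0 0 0 0 1 -4 0" --pt "0 0 0 0 1 -4 0" --pt "0 0 0 0 1 -4 0" --pt "0 0 0 0 1 -4 0" --pt "0 0 0 0 1 -4 0"

```text
time_s: 2.3
eef_pos: [0.3845, -0.0133, 0.2508]
tcp_rot: [1.21, 1.208, -1.208]
ft_force: [0.9, -0.9, -0.3]
grip_width: 0.0854
```

step_arm --pt "0 0 0 0 2.5 -2.2 0" --pt "0 0 0 0 2.5 -2.2 0" --pt "0 0 0 0 2.5 -2.2 0" --pt "0 0 0 0 2.5 -2.2 0" --pt "0 0 0 0 2.5 -2.2 0" --pt "0 0 0 0 2.5 -2.2 0" --pt "0 0 0 0 2.5 -2.2 0" --pt "0 0 0 0 2.2 -1.9 0"

```text
time_s: 2.97
eef_pos: [0.5826, 0.1595, 0.25]
tcp_rot: [1.209, 1.21, -1.209]
ft_force: [1.2, -1.1, 0.1]
grip_width: 0.0854
```

step_arm --pt "0 0 0 2.5 -0.2 -0.1 0" --pt "0 0 0 3 0 0 0" --pt "0 0 0 3 0 0 0" --pt "0 0 0 2.5 0 0 0" --pt "0 0 0 2 0 0 0" --pt "0 0 0 1 0 0 0" --pt "0 0 0 0 0 0 0" --pt "0 0 0 0 0 0 0"

```text
time_s: 3.63
eef_pos: [0.5795, 0.1588, 0.1105]
tcp_rot: [1.209, 1.209, -1.209]
ft_force: [-0.2, -0.4, 1.3]
grip_width: 0.0855
```

Run:
```python
from h import *
s=grab("scene"); crop(s,200,100,400,300,3,"s3")
```

```text
(no output)
```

View pics/s3.png

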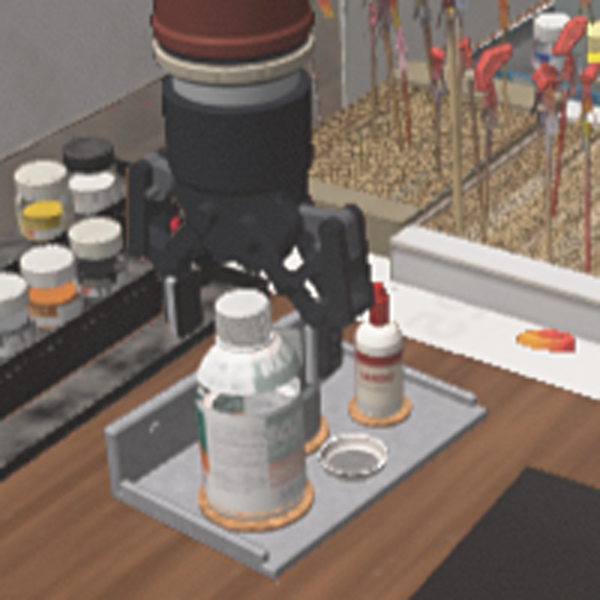

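The fingers straddle the bottle: left finger at (180,310), right at (330,340) and the cap at (243,310) between them. I'll go down and grip.

step_arm --pt "0 0 0 1 0 -0.1 0" --pt "0 0 0 1 0 0 0" --pt "0 0 0 0.2 0 0 0" --pt "0 0 0 0 0 0 0.2" --pt "0 0 0 0 0 0 0.3" --pt "0 0 0 0 0 0 0.5" --pt "0 0 0 0 0 0 0.7" --pt "0 0 0 0 0 0 0.8"

```text
time_s: 4.35
eef_pos: [0.58, 0.1598, 0.089]
tcp_rot: [1.21, 1.208, -1.208]
ft_force: [-0.0, -0.4, 1.8]
grip_width: 0.0569
```

step_arm --pt "0 0 0 0 0 0 1" --pt "0 0 0 0 0 0 1" --pt "0 0 0 0 0 0 1" --pt "0 0 0 0 0 0 1" --pt "0 0 0 0 0 0 1" --pt "0 0 0 0 0 0 1" --pt "0 0 0 -1 0 0 1" --pt "0 0 0 -1 0 0 1"

```text
time_s: 5.02
eef_pos: [0.5774, 0.1596, 0.1069]
tcp_rot: [1.207, 1.212, -1.213]
ft_force: [0.2, 0.5, -1.7]
grip_width: 0.0572
```

step_arm --pt "0 0 0 -2 0 0 1" --pt "0 0 0 -2 0 0 1" --pt "0 0 0 -2 0 0 1" --pt "0 0 0 -2 0 0 1" --pt "0 0 0 0 0 0 1" --pt "0 0 0 0 0 0 1" --pt "0 0 0 0 0 0 1" --pt "0 0 0 0 0 0 1"

```text
time_s: 5.68
eef_pos: [0.578, 0.1596, 0.1861]
tcp_rot: [1.207, 1.212, -1.212]
ft_force: [-1.8, 0.7, -2.8]
grip_width: 0.057
```

Run:
```python
from h import *
s=grab("scene"); crop(s,200,100,400,300,3,"s4")
t=grab("top"); crop(t,270,140,400,240,6,"t4")
```

```text
(no output)
```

View pics/s4.png

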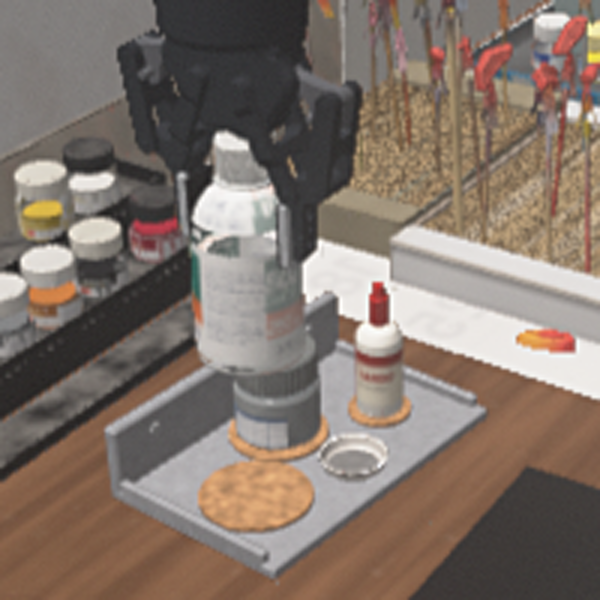

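View pics/t4.png

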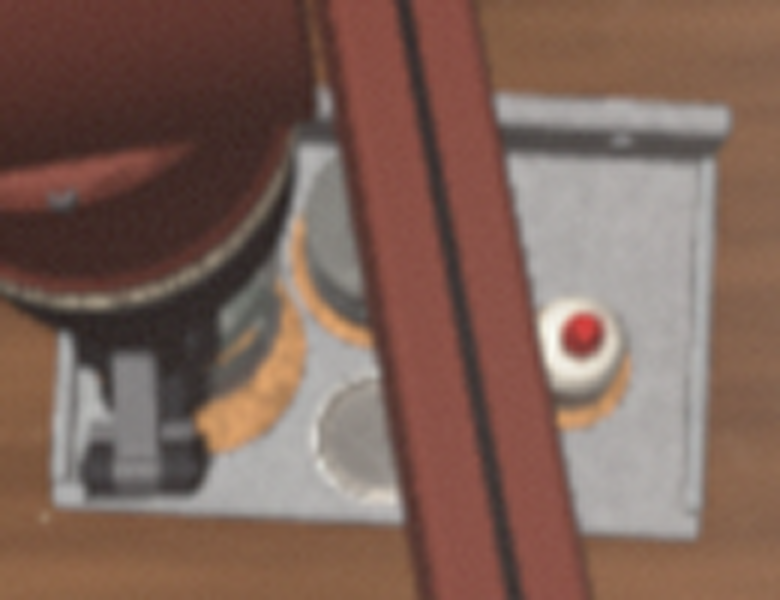

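The bottle hangs upright at (250,270), the coaster underneath is bare at (256,495), and the neighbours are undisturbed. I'll measure the coaster and carry the bottle to the mat.

Run:
```python
from h import *
np.set_printoptions(precision=4,suppress=True)
s=grab("scene"); hs=cv2.cvtColor(s["pixels"],cv2.COLOR_RGB2HSV)
m=((hs[...,1]>85)&(hs[...,2]>120)&(hs[...,0]<20)).astype(np.uint8); q=np.zeros_like(m); q[250:280,262:306]=m[250:280,262:306]
n,l,st,ce=cv2.connectedComponentsWithStats(q);i=1+np.argmax(st[1:,4]);print(st[i],ce[i],onz(s,*ce[i],.012))
```

```text
[266 250  38  27 773] [285.304  263.6908] [0.5798 0.1599 0.012 ]
```

step_arm --pt "0 0 0 0 -2.4 0.1 1" --pt "0 0 0 0 -2.4 0.1 1" --pt "0 0 0 0 -2.4 0.1 1" --pt "0 0 0 0 -2.4 0.1 1" --pt "0 0 0 0 -2.4 0.1 1" --pt "0 0 0 0 -2.4 0.1 1" --pt "0 0 0 0 -2.2 0.4 1" --pt "0 0 0 0 0 0 1"

```text
time_s: 6.5
eef_pos: [0.4093, 0.1495, 0.1868]
tcp_rot: [1.206, 1.212, -1.212]
ft_force: [-0.3, 0.7, -2.8]
grip_width: 0.0569
```

step_arm --pt "0 0 0 2 0 0 1" --pt "0 0 0 2 0 0 1" --pt "0 0 0 2 0 0 1" --pt "0 0 0 2 0 0 1" --pt "0 0 0 1.4 0 0 1" --pt "0 0 0 0.6 0 0 1" --pt "0 0 0 0 0 0 1" --pt "0 0 0 0 0 0 1"

```text
time_s: 7.17
eef_pos: [0.4138, 0.1498, 0.0885]
tcp_rot: [1.209, 1.209, -1.209]
ft_force: [-0.6, 0.8, -2.8]
grip_width: 0.0572
```

step_arm --pt "0 0 0 0.2 0 0 1" --pt "0 0 0 0.2 0 0 1" --pt "0 0 0 0.2 0 0 1" --pt "0 0 0 0.1 0 0 1" --pt "0 0 0 0.05 0 0 1" --pt "0 0 0 0 0 0 1" --pt "0 0 0 0 0 0 1" --pt "0 0 0 0 0 0 1"

```text
time_s: 7.83
eef_pos: [0.4135, 0.1498, 0.0809]
tcp_rot: [1.209, 1.209, -1.209]
ft_force: [0.1, 0.5, -3.0]
grip_width: 0.0575
```

Run:
```python
from h import *
s=grab("scene"); crop(s,290,150,450,330,3,"s5")
```

```text
(no output)
```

View pics/s5.png

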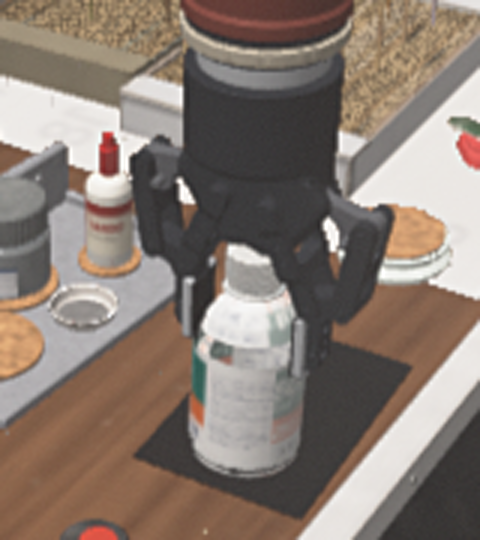

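step_arm --pt "0 0 0 0.05 0 0 1" --pt "0 0 0 0.05 0 0 1" --pt "0 0 0 0 0 0 1" --pt "0 0 0 0 0 0 1" --pt "0 0 0 0 0 0 1" --pt "0 0 0 0 0 0 1" --pt "0 0 0 0 0 0 1" --pt "0 0 0 0 0 0 1"

```text
time_s: 8.55
eef_pos: [0.4135, 0.1498, 0.08]
tcp_rot: [1.209, 1.209, -1.209]
ft_force: [-1.7, -0.3, 1.6]
grip_width: 0.0573
```

step_arm --pt "0 0 0 0 0 0 0.3" --pt "0 0 0 0 0 0 0.2" --pt "0 0 0 0 0 0 0.1" --pt "0 0 0 0 0 0 0" --pt "0 0 0 0 0 0 0" --pt "0 0 0 -1 0 0 0" --pt "0 0 0 -2 0 0 0" --pt "0 0 0 -3 0 0 0"

```text
time_s: 9.22
eef_pos: [0.4113, 0.1494, 0.1387]
tcp_rot: [1.206, 1.212, -1.214]
ft_force: [-0.4, 0.6, 0.6]
grip_width: 0.0855
```

step_arm --pt "0 0 0 -3 0 0 0" --pt "0 0 0 -2.5 0 0 0" --pt "0 0 0 0 3.1 2.1 0" --pt "0 0 0 0 3.1 2.1 0" --pt "0 0 0 0 3.1 2.1 0" --pt "0 0 0 0 3.1 2.1 0" --pt "0 0 0 0 3.1 2 0" --pt "0 0 0 0 0 0 0"

```text
time_s: 9.88
eef_pos: [0.5727, 0.0419, 0.1951]
tcp_rot: [1.212, 1.204, -1.211]
ft_force: [-1.2, 0.3, -0.4]
grip_width: 0.0856
```

Run:
```python
from h import *
np.set_printoptions(precision=4,suppress=True)
s=grab("scene","s6"); t=grab("top","t6")
```

```text
(no output)
```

View pics/s6.png

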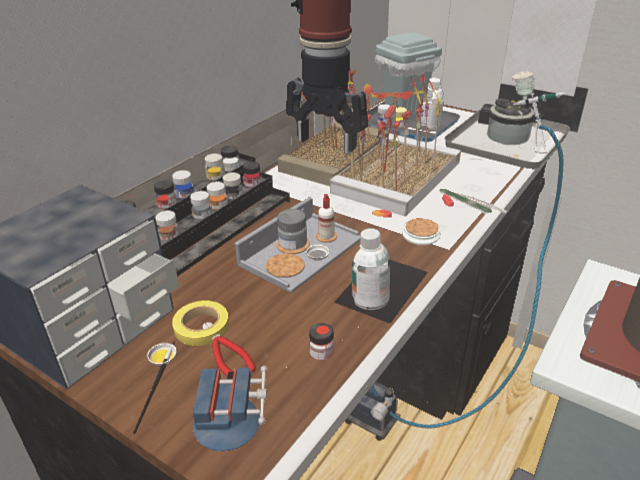

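View pics/t6.png

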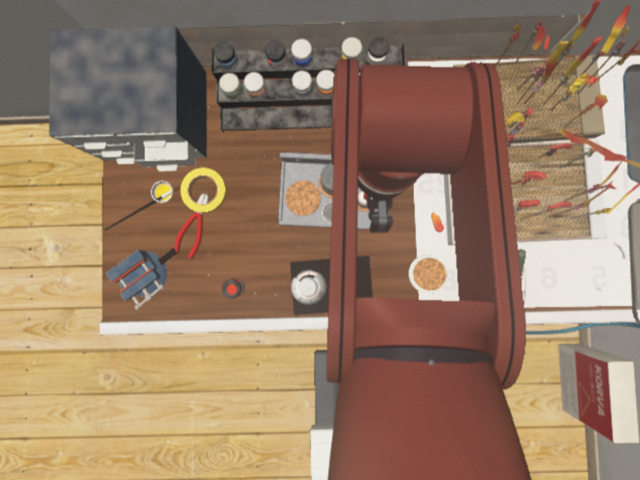

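The tall bottle stands upright on the mat (scene 370,270; top 308,287) and the wide coaster is bare (scene 285,264; top 302,198). I'll measure both.

```bash
cat >> h.py <<'E'
def cork(d,box,z):
    h=cv2.cvtColor(d["pixels"],cv2.COLOR_RGB2HSV); x0,y0,x1,y1=box
    m=((h[...,1]>85)&(h[...,2]>125)&(h[...,0]<20)).astype(np.uint8); q=np.zeros_like(m); q[y0:y1,x0:x1]=m[y0:y1,x0:x1]
    q=cv2.morphologyEx(q,cv2.MORPH_CLOSE,np.ones((3,3),np.uint8))
    n,l,st,ce=cv2.connectedComponentsWithStats(q);i=1+np.argmax(st[1:,4])
    cn=max(cv2.findContours((l==i).astype(np.uint8),cv2.RETR_EXTERNAL,cv2.CHAIN_APPROX_NONE)[0],key=len)
    w=np.array([onz(d,*p[0],z)[:2] for p in cn]).astype(np.float32)*1000
    print("cork",st[i],onz(d,*ce[i],z),cv2.fitEllipse(w)[:2])
E
python3 - <<'E'
from h import *
np.set_printoptions(precision=4,suppress=True)
s=grab("scene"); t=grab("top")
cork(s,(260,245,310,282),.012); cork(t,(283,175,323,220),.012)
crop(t,280,170,340,310,4,"t6c"); crop(s,330,220,430,320,6,"s6c")
E
```

```text
cork [266 245  43  32 843] [0.5812 0.1564 0.012 ] ((583.1948852539062, 150.85064697265625), (65.86566162109375, 98.1760025024414))
cork [286 178  37  38 995] [0.5797 0.1604 0.012 ] ((580.9197998046875, 159.58432006835938), (61.58930206298828, 75.23783874511719))
```

View pics/s6c.png

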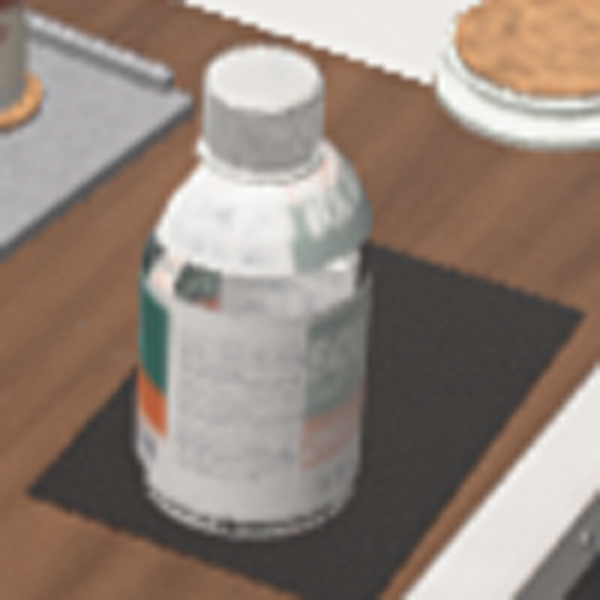

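View pics/t6c.png

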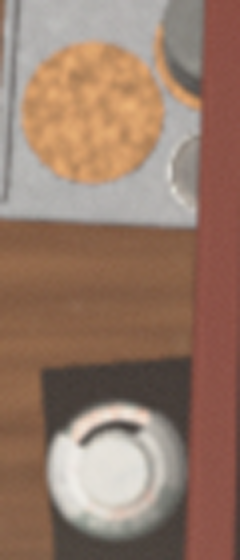

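Run:
```python
from h import *
np.set_printoptions(precision=4,suppress=True)
s=grab("scene"); t=grab("top")
T=lambda x,y:(280+(x+.5)/4-.5,170+(y+.5)/4-.5)
S=lambda x,y:(330+(x+.5)/6-.5,220+(y+.5)/6-.5)
print("wide",onz(t,*T(92.5,112.5),.012)); print("cap",onz(t,*T(111,466),.128),onz(s,*S(264,77),.128))
print("state",manip.get_obs()["eef_pos"])
```

```text
wide [0.5786 0.1617 0.012 ]
cap [0.4186 0.1505 0.128 ] [0.4159 0.1472 0.128 ]
state [0.5676 0.0466 0.1952]
```

The coaster agrees with the tray fit at (0.578, 0.162). I'm over the dropper, so I'll go down half closed.

step_arm --pt "0 0 0 2 0.1 0 0.2" --pt "0 0 0 2 0 0 0.3" --pt "0 0 0 2 0 0 0.3" --pt "0 0 0 1.5 0 0 0.3" --pt "0 0 0 1 0 0 0.3" --pt "0 0 0 0.5 0 0 0.3" --pt "0 0 0 0 0 0 0.3" --pt "0 0 0 0 0 0 0.3"

```text
time_s: 10.85
eef_pos: [0.5697, 0.0461, 0.1056]
tcp_rot: [1.209, 1.209, -1.208]
ft_force: [0.4, -0.6, 0.4]
grip_width: 0.0599
```

Run:
```python
from h import *
s=grab("scene"); crop(s,250,130,410,290,4,"s7")
```

```text
(no output)
```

View pics/s7.png

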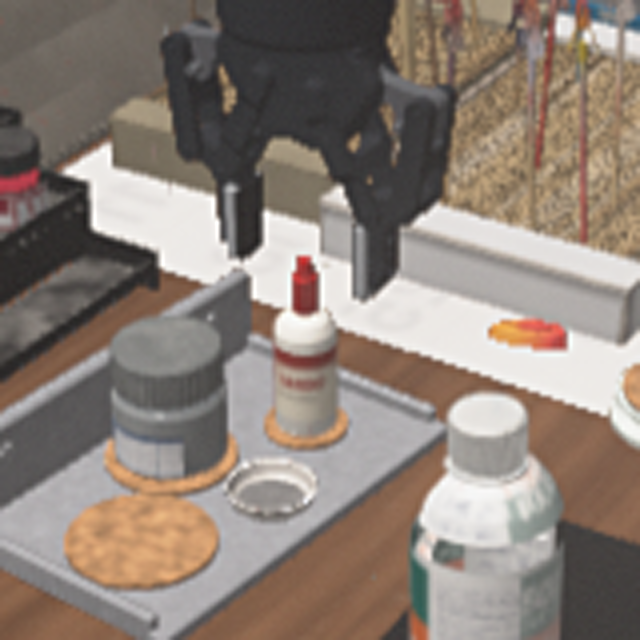

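The dropper's tip at (305,265) lies midway between the fingers (262 and 355). I'll go down and grip.

step_arm --pt "0 0 0 1.5 -0.05 0 0.3" --pt "0 0 0 1.5 0 0 0.3" --pt "0 0 0 1.5 0 0 0.3" --pt "0 0 0 0.9 0 0 0.3" --pt "0 0 0 0 0 0 0.3" --pt "0 0 0 0 0 0 0.4" --pt "0 0 0 0 0 0 0.5" --pt "0 0 0 0 0 0 0.6"

```text
time_s: 11.57
eef_pos: [0.57, 0.0457, 0.0522]
tcp_rot: [1.21, 1.207, -1.208]
ft_force: [-0.5, -0.5, -0.5]
grip_width: 0.0343
```

step_arm --pt "0 0 0 0 0 0 0.7" --pt "0 0 0 0 0 0 0.8" --pt "0 0 0 0 0 0 1" --pt "0 0 0 0 0 0 1" --pt "0 0 0 0 0 0 1" --pt "0 0 0 0 0 0 1" --pt "0 0 0 0 0 0 1" --pt "0 0 0 0 0 0 1"

```text
time_s: 12.23
eef_pos: [0.57, 0.0457, 0.0523]
tcp_rot: [1.21, 1.207, -1.208]
ft_force: [-1.3, 0.3, 6.1]
grip_width: 0.0272
```

step_arm --pt "0 0 0 -1 0 0 1" --pt "0 0 0 -2 0 0 1" --pt "0 0 0 -2 0 0 1" --pt "0 0 0 -2 0 0 1" --pt "0 0 0 -1 0 0 1" --pt "0 0 0 0 0 0 1" --pt "0 0 0 0 0 0 1" --pt "0 0 0 0 0 0 1"

```text
time_s: 12.9
eef_pos: [0.568, 0.0458, 0.1295]
tcp_rot: [1.208, 1.211, -1.211]
ft_force: [-0.2, -0.0, -0.4]
grip_width: 0.0276
```

Run:
```python
from h import *
s=grab("scene"); crop(s,250,130,410,290,4,"s8")
```

```text
(no output)
```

View pics/s8.png

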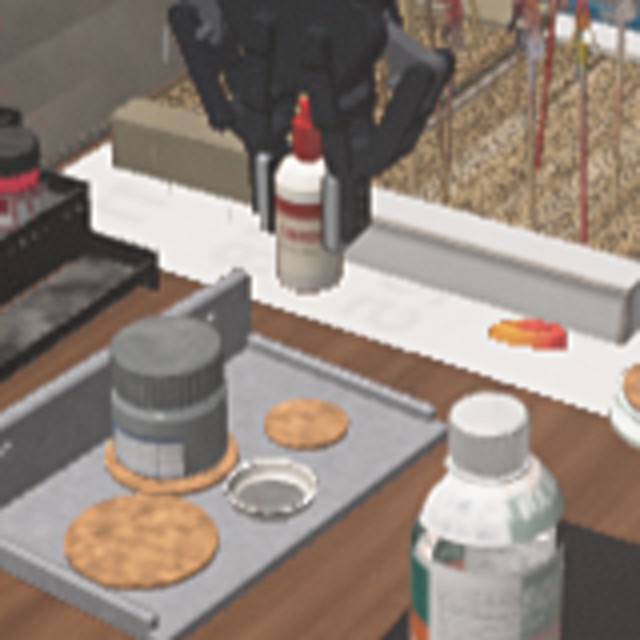

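The dropper is held upright at (308,230) and the narrow coaster is bare at (306,423). Off to the mat.

step_arm --pt "0 0 0 0 -2.2 -0.27 1" --pt "0 0 0 0 -2.2 -0.27 1" --pt "0 0 0 0 -2.2 -0.27 1" --pt "0 0 0 0 -2.2 -0.27 1" --pt "0 0 0 0 -2.2 -0.27 1" --pt "0 0 0 0 -2.2 -0.27 1" --pt "0 0 0 0 -2.2 -0.27 1" --pt "0 0 0 0 0 0 1"

```text
time_s: 13.62
eef_pos: [0.41, 0.0653, 0.1283]
tcp_rot: [1.206, 1.215, -1.213]
ft_force: [-0.1, 0.4, -0.5]
grip_width: 0.0271
```

step_arm --pt "0 0 0 2 0 0 1" --pt "0 0 0 2 0 0 1" --pt "0 0 0 2 0 0 1" --pt "0 0 0 1.5 0 0 1" --pt "0 0 0 0.7 0 0 1" --pt "0 0 0 0.2 0 0 1" --pt "0 0 0 0 0 0 1" --pt "0 0 0 0 0 0 1"

```text
time_s: 14.28
eef_pos: [0.4155, 0.0646, 0.0473]
tcp_rot: [1.21, 1.209, -1.209]
ft_force: [0.1, 0.1, -1.7]
grip_width: 0.0274
```

step_arm --pt "0 0 0 0.1 0 0 1" --pt "0 0 0 0.1 0 0 1" --pt "0 0 0 0.1 0 0 1" --pt "0 0 0 0.05 0 0 1" --pt "0 0 0 0 0 0 1" --pt "0 0 0 0 0 0 1" --pt "0 0 0 0 0 0 1" --pt "0 0 0 0 0 0 1"

```text
time_s: 14.95
eef_pos: [0.4149, 0.0647, 0.0433]
tcp_rot: [1.209, 1.209, -1.209]
ft_force: [-0.6, 0.4, -0.5]
grip_width: 0.0271
```

step_arm --pt "0 0 0 0.05 0 0 1" --pt "0 0 0 0 0 0 1" --pt "0 0 0 0 0 0 1" --pt "0 0 0 0 0 0 1" --pt "0 0 0 0 0 0 1" --pt "0 0 0 0 0 0 1" --pt "0 0 0 0 0 0 1" --pt "0 0 0 0 0 0 1"

```text
time_s: 15.62
eef_pos: [0.415, 0.0647, 0.0433]
tcp_rot: [1.209, 1.209, -1.209]
ft_force: [-1.6, 0.6, 4.3]
grip_width: 0.0272
```

Contact. I'll release and rise.

step_arm --pt "0 0 0 0 0 0 0.6" --pt "0 0 0 0 0 0 0.5" --pt "0 0 0 0 0 0 0.4" --pt "0 0 0 0 0 0 0.3" --pt "0 0 0 0 0 0 0.3" --pt "0 0 0 -1 0 0 0.3" --pt "0 0 0 -2 0 0 0.3" --pt "0 0 0 -3 0 0 0.3"

```text
time_s: 16.28
eef_pos: [0.4126, 0.0647, 0.1018]
tcp_rot: [1.207, 1.213, -1.213]
ft_force: [0.3, 0.2, -0.3]
grip_width: 0.0601
```

step_arm --pt "0 0 0 -3 0 0 0" --pt "0 0 0 -3 0 0 0" --pt "-0.12 0 0 -2 0 0 0" --pt "-0.12 0 0 0 0 0 0" --pt "-0.12 0 0 0 0 0 0" --pt "-0.12 0 0 0 0 0 0" --pt "-0.12 0 0 0 0 0 0" --pt "-0.12 0 0 0 0 0 0"

```text
time_s: 16.95
eef_pos: [0.4149, 0.0647, 0.1836]
tcp_rot: [0.66, 1.467, -0.66]
ft_force: [-0.3, 0.4, 0.1]
grip_width: 0.0853
```

step_arm --pt "-0.12 0 0 0 0 0 0" --pt "-0.12 0 0 0 0 0 0" --pt "-0.12 0 0 0 0 0 0" --pt "-0.12 0 0 0 0 0 0" --pt "-0.12 0 0 0 0 0 0" --pt "-0.12 0 0 0 0 0 0" --pt "-0.12 0 0 0 0 0 0" --pt "-0.01 0 0 0 0 0 0"

```text
time_s: 17.62
eef_pos: [0.4149, 0.0647, 0.1835]
tcp_rot: [-0.003, 1.57, 0.003]
ft_force: [-0.6, -0.6, -0.2]
grip_width: 0.0857
```

Run:
```python
from h import *
print(R.from_rotvec(manip.get_obs()["tcp_rot"]).as_matrix().round(3))
s=grab("scene","s9"); t=grab("top"); crop(t,260,130,460,280,4,"t9")
```

```text
[[ 0.001 -0.004  1.   ]
 [-0.     1.     0.004]
 [-1.    -0.     0.001]]
```

View pics/s9.png

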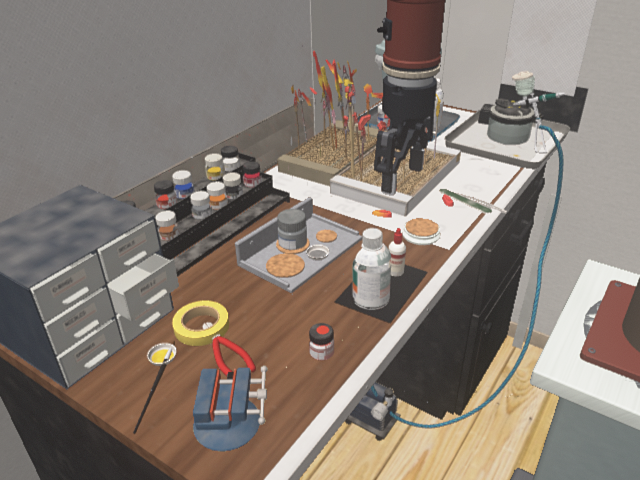

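View pics/t9.png

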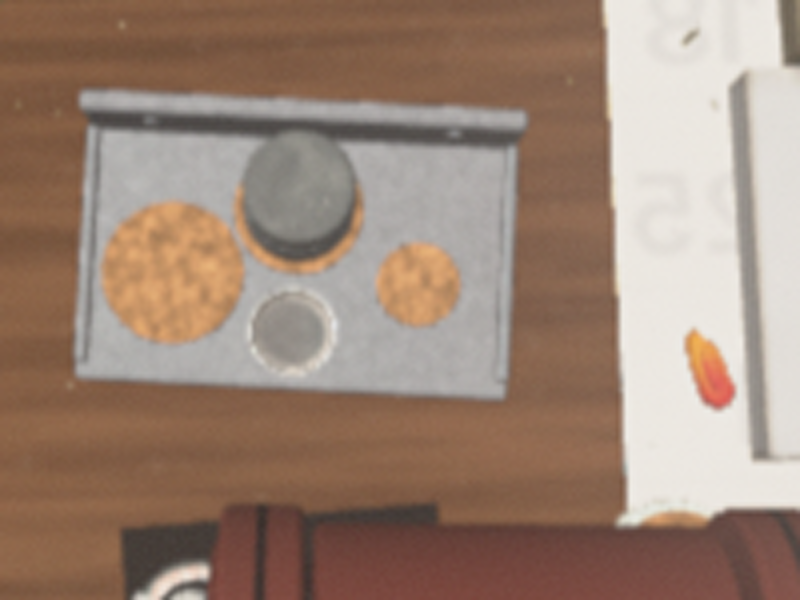

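Both bottles stand on the mat (scene 370,270 and 398,255) and both front coasters are bare (t9: wide at 173,272, narrow at 418,284, jar lid at 300,185). I'll measure the coasters and the big jar.

Run:
```python
from h import *
np.set_printoptions(precision=4,suppress=True)
t=grab("top");s=grab("scene")
T=lambda x,y:(260+(x+.5)/4-.5,130+(y+.5)/4-.5)
print("wide",onz(t,*T(173,272),.012),"narrow",onz(t,*T(418,284),.012),"lid",onz(t,*T(300,185),.071))
crop(s,230,190,370,290,5,"s10")
cork(t,(352,185,380,215),.012);cork(s,(312,226,340,246),.012)
```

```text
wide [0.5789 0.1614 0.012 ] narrow [0.5697 0.0463 0.012 ] lid [0.6075 0.1009 0.071 ]
cork [354 191  21  20 321] [0.5697 0.0464 0.012 ] ((569.7245483398438, 46.37590789794922), (36.45896911621094, 36.62541961669922))
cork [316 230  21  12 201] [0.5699 0.0471 0.012 ] ((570.1148071289062, 46.861114501953125), (37.66748046875, 38.269954681396484))
```

View pics/s10.png

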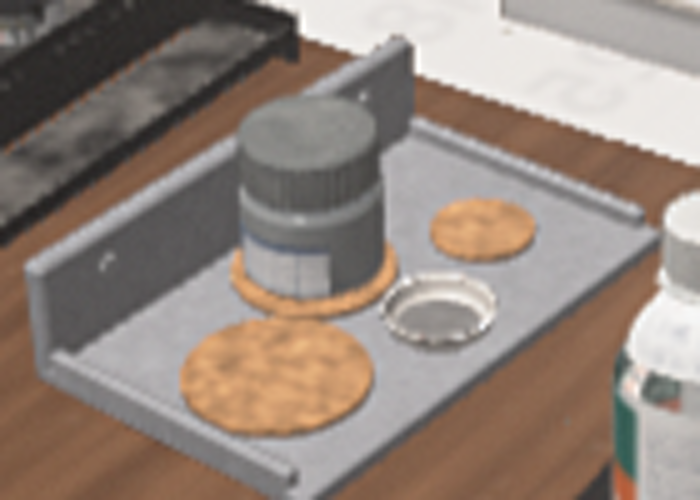

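step_arm --pt "0 0 0 0 0.5 2.75 0" --pt "0 0 0 0 0.5 2.75 0" --pt "0 0 0 0 0.5 2.75 0" --pt "0 0 0 0 0.5 2.75 0" --pt "0 0 0 0 0.5 2.75 0" --pt "0 0 0 0 0.5 2.75 0" --pt "0 0 0 0 0.6 2.6 0" --pt "0 0 0 0 0 0 0"

```text
time_s: 18.48
eef_pos: [0.6094, 0.101, 0.1822]
tcp_rot: [0.003, 1.569, -0.002]
ft_force: [-1.2, -0.2, 1.2]
grip_width: 0.0852
```

step_arm --pt "0 0 0 2 0 0 0" --pt "0 0 0 2 0 0 0" --pt "0 0 0 2 0 0 0" --pt "0 0 0 1.5 0 0 0" --pt "0 0 0 1 0 0 0" --pt "0 0 0 0.3 0 0 0" --pt "0 0 0 0 0 0 0" --pt "0 0 0 0 0 0 0"

```text
time_s: 19.15
eef_pos: [0.6064, 0.1005, 0.0957]
tcp_rot: [0.001, 1.57, -0.001]
ft_force: [-0.1, -0.4, 0.3]
grip_width: 0.0856
```

Run:
```python
from h import *
s=grab("scene"); crop(s,220,130,380,290,4,"s11")
```

```text
(no output)
```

View pics/s11.png

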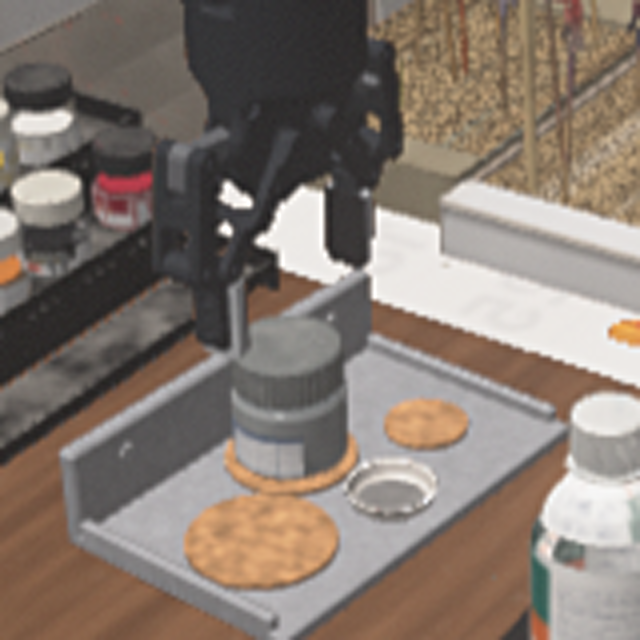

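Run:
```python
from h import *
s=grab("scene")
f=lambda p:[round((a-b)*4) for a,b in zip(proj(s,p),(220,130))]
for z in (.07,.077,.09,.0957):
  print(z,f((.6064,.1005,z)),f((.6064,.143,z)),f((.6064,.058,z)))
print(f((.6065,.1015,.071)))
```

```text
0.07 [288, 344] [229, 387] [343, 303]
0.077 [287, 330] [228, 373] [342, 290]
0.09 [286, 305] [226, 348] [342, 265]
0.0957 [285, 294] [226, 336] [341, 254]
[286, 343]
```

step_arm --pt "0 0 0 1.5 0.1 0 0" --pt "0 0 0 1.5 0 0 0" --pt "0 0 0 1.5 0 0 0" --pt "0 0 0 1 0 0 0" --pt "0 0 0 0 0 0 0" --pt "0 0 0 0 0 0 0.2" --pt "0 0 0 0 0 0 0.35" --pt "0 0 0 0 0 0 0.5"

```text
time_s: 19.92
eef_pos: [0.607, 0.1016, 0.0412]
tcp_rot: [0.001, 1.569, -0.001]
ft_force: [0.1, -3.9, 1.9]
grip_width: 0.0517
```

step_arm --pt "0 0 0 0 0 0 0.7" --pt "0 0 0 0 0 0 0.9" --pt "0 0 0 0 0 0 1" --pt "0 0 0 0 0 0 1" --pt "0 0 0 0 0 0 1" --pt "0 0 0 0 0 0 1" --pt "0 0 0 0 0 0 1" --pt "0 0 0 0 0 0 1"

```text
time_s: 20.58
eef_pos: [0.6073, 0.1016, 0.0415]
tcp_rot: [0.001, 1.568, -0.0]
ft_force: [-0.6, -0.3, 6.6]
grip_width: 0.0503
```

step_arm --pt "0 0 0 -1 0 0 1" --pt "0 0 0 -2 0 0 1" --pt "0 0 0 -2 0 0 1" --pt "0 0 0 -2 0 0 1" --pt "0 0 0 -1 0 0 1" --pt "0 0 0 0 0 0 1" --pt "0 0 0 0 0 0 1" --pt "0 0 0 0 0 0 1"

```text
time_s: 21.25
eef_pos: [0.6049, 0.1015, 0.1184]
tcp_rot: [0.001, 1.573, -0.001]
ft_force: [0.9, 0.6, -1.5]
grip_width: 0.0502
```

Run:
```python
from h import *
s=grab("scene"); crop(s,220,130,380,290,4,"s12")
```

```text
(no output)
```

View pics/s12.png

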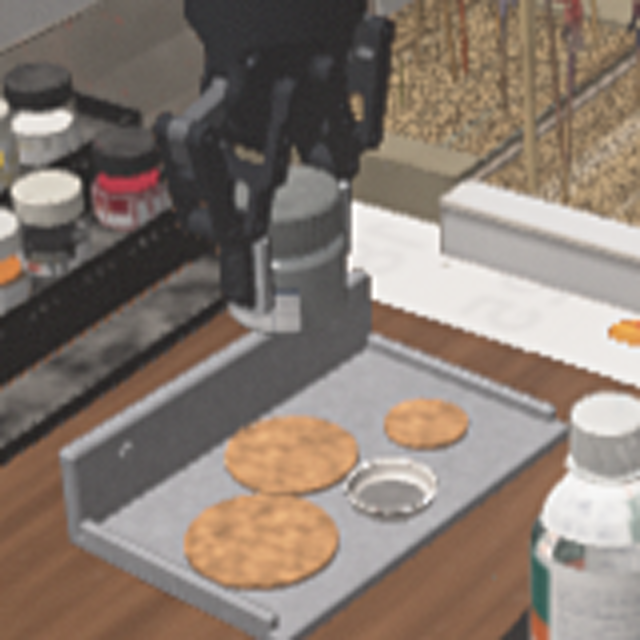

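The big jar is held and the rear coaster is bare at (291,453). Off to the stand.

step_arm --pt "0 0 0 -1 -2.1 -2.2 1" --pt "0 0 0 -1 -2.1 -2.2 1" --pt "0 0 0 0 -2.1 -2.2 1" --pt "0 0 0 0 -2.1 -2.2 1" --pt "0 0 0 0 -2.1 -2.2 1" --pt "0 0 0 0 -2.2 -2.2 1" --pt "0 0 0 0 -2.2 -2.2 1" --pt "0 0 0 0 -2.1 -2.3 1"

```text
time_s: 21.97
eef_pos: [0.4269, -0.0688, 0.1384]
tcp_rot: [0.001, 1.573, 0.0]
ft_force: [0.4, -0.5, -0.7]
grip_width: 0.0507
```

step_arm --pt "0 0 0 0 0 0 1" --pt "0 0 0 0 0 0 1" --pt "0 0 0 2 0 0 1" --pt "0 0 0 2 0 0 1" --pt "0 0 0 2 0 0 1" --pt "0 0 0 1 0 0 1" --pt "0 0 0 0 0 0 1" --pt "0 0 0 0 0 0 1"

```text
time_s: 22.63
eef_pos: [0.4287, -0.0677, 0.0693]
tcp_rot: [0.001, 1.573, 0.001]
ft_force: [0.1, -0.1, -0.4]
grip_width: 0.0505
```

Run:
```python
from h import *
np.set_printoptions(precision=4,suppress=True)
print(manip.get_obs()["eef_pos"])
s=grab("scene"); crop(s,350,120,510,280,4,"s13"); t=grab("top"); 
cork(s,(274,232,312,256),.012); crop(t,290,130,390,260,5,"t13")
```

```text
[ 0.4287 -0.0677  0.0693]
cork [276 234  33  22 555] [0.606  0.1057 0.012 ] ((606.8779907226562, 106.27245330810547), (58.03874206542969, 71.51244354248047))
```

View pics/s13.png

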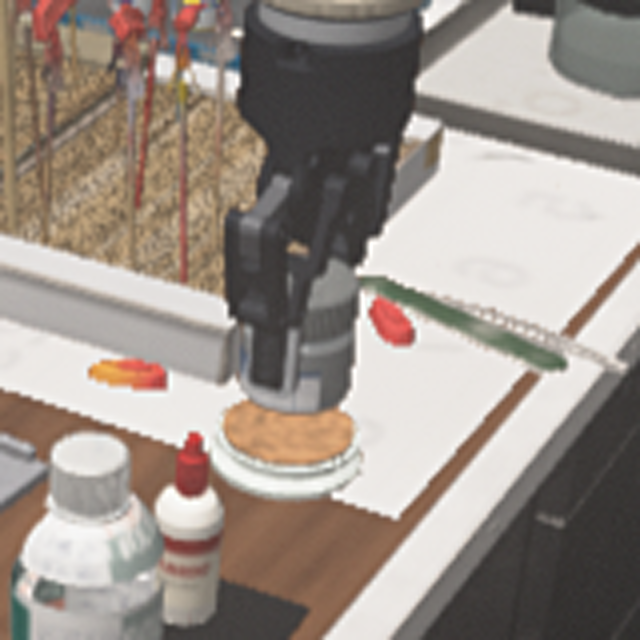

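View pics/t13.png

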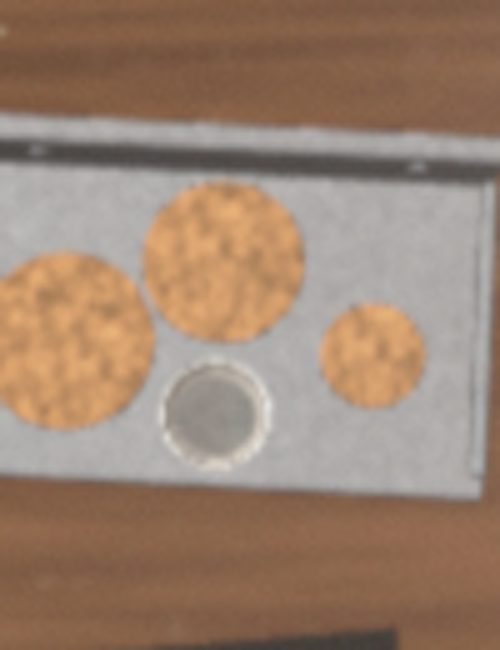

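step_arm --pt "0 0 0 0.6 -0.1 0.1 1" --pt "0 0 0 0.6 0 0 1" --pt "0 0 0 0.4 0 0 1" --pt "0 0 0 0.2 0 0 1" --pt "0 0 0 0.15 0 0 1" --pt "0 0 0 0.1 0 0 1" --pt "0 0 0 0 0 0 1" --pt "0 0 0 0 0 0 1"

```text
time_s: 23.4
eef_pos: [0.4299, -0.0694, 0.0494]
tcp_rot: [0.001, 1.571, -0.001]
ft_force: [-0.6, 0.2, -0.9]
grip_width: 0.0505
```

Run:
```python
from h import *
np.set_printoptions(precision=4,suppress=True)
print(manip.get_obs()["eef_pos"],manip.get_obs()["ft_force"])
s=grab("scene"); crop(s,390,170,470,260,6,"s14"); t=grab("top"); 
T=lambda x,y:(290+(x+.5)/5-.5,130+(y+.5)/5-.5)
print("rear",onz(t,*T(223.5,260.5),.012),"narrow",onz(t,*T(373,355),.012))
```

```text
[ 0.4299 -0.0694  0.0494] [-0.5789  0.2088 -0.9273]
rear [0.6074 0.1013 0.012 ] narrow [0.5697 0.0462 0.012 ]
```

View pics/s14.png

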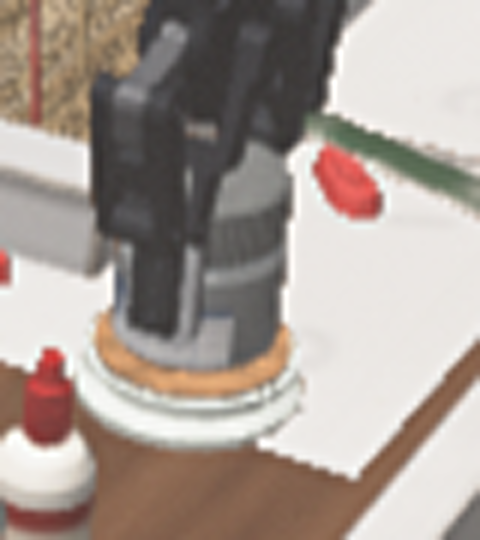

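step_arm --pt "0 0 0 0.1 0 0 1" --pt "0 0 0 0.05 0 0 1" --pt "0 0 0 0.05 0 0 1" --pt "0 0 0 0 0 0 1" --pt "0 0 0 0 0 0 1" --pt "0 0 0 0 0 0 1" --pt "0 0 0 0 0 0 1" --pt "0 0 0 0 0 0 1"

```text
time_s: 24.17
eef_pos: [0.4299, -0.0694, 0.0475]
tcp_rot: [0.001, 1.571, -0.001]
ft_force: [-2.8, 0.9, 6.1]
grip_width: 0.0501
```

Touching at the expected height. I'll release and rise.

step_arm --pt "0 0 0 0 0 0 0.35" --pt "0 0 0 0 0 0 0.25" --pt "0 0 0 0 0 0 0.1" --pt "0 0 0 0 0 0 0" --pt "0 0 0 0 0 0 0" --pt "0 0 0 -1 0 0 0" --pt "0 0 0 -2 0 0 0" --pt "0 0 0 -3 0 0 0"

```text
time_s: 24.83
eef_pos: [0.4277, -0.0686, 0.1062]
tcp_rot: [0.002, 1.576, 0.001]
ft_force: [0.4, -0.7, 0.0]
grip_width: 0.0855
```

step_arm --pt "0 0 0 -4 0 0 0" --pt "0 0 0 -4 0 0 0" --pt "0 0 0 -3 3 0 0" --pt "0 0 0 0 4 0 0" --pt "0 0 0 0 4 0 0" --pt "0 0 0 0 4 0 0" --pt "0 0 0 0 4 0 0" --pt "0 0 0 0 4 0 0"

```text
time_s: 25.5
eef_pos: [0.4297, 0.162, 0.218]
tcp_rot: [0.001, 1.569, -0.001]
ft_force: [1.2, -0.1, -0.4]
grip_width: 0.0853
```

step_arm --pt "0 0 0 0 3.5 -0.4 0" --pt "0 0 0 0 3.5 -0.4 0" --pt "0 0 0 0 3 -0.4 0" --pt "0 0 0 0 3 -0.4 0" --pt "0 0 0 0 0 0 0" --pt "0 0 0 0 0 0 0" --pt "0 0 0 0 0 0 0" --pt "0 0 0 0 0 0 0"

```text
time_s: 26.17
eef_pos: [0.4143, 0.2892, 0.217]
tcp_rot: [0.001, 1.571, -0.002]
ft_force: [-0.0, 0.4, -0.4]
grip_width: 0.0855
```

Run:
```python
from h import *
np.set_printoptions(precision=4,suppress=True)
print(manip.get_obs()["eef_pos"])
s=grab("scene","s15"); t=grab("top","t15"); crop(t,395,240,465,310,7,"t15c")
```

```text
[0.4143 0.2892 0.217 ]
```

View pics/s15.png

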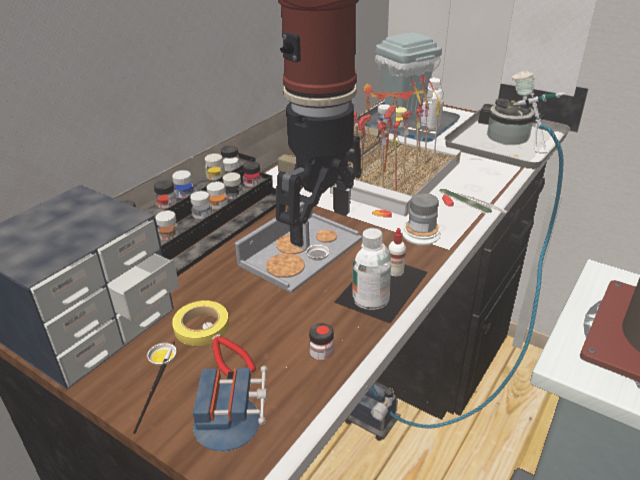

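View pics/t15c.png

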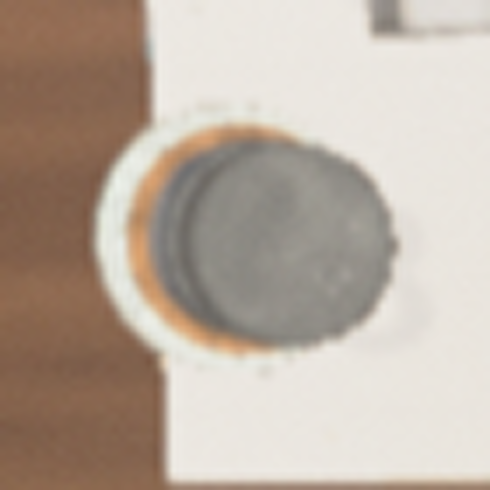

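The big jar stands on the stand (scene 423,213; t15c lid centre 291,245). I'll check its centring and the small jar again.

Run:
```python
from h import *
np.set_printoptions(precision=4,suppress=True)
s=grab("scene"); t=grab("top")
T=lambda x,y:(395+(x+.5)/7-.5,240+(y+.5)/7-.5)
print("lid",onz(t,*T(291,245),.077))
hs=cv2.cvtColor(s["pixels"],cv2.COLOR_RGB2HSV)
crop(s,395,180,450,250,8,"s15c");crop(s,295,310,345,365,8,"s15d")
```

```text
lid [ 0.4298 -0.0683  0.077 ]
```

View pics/s15c.png

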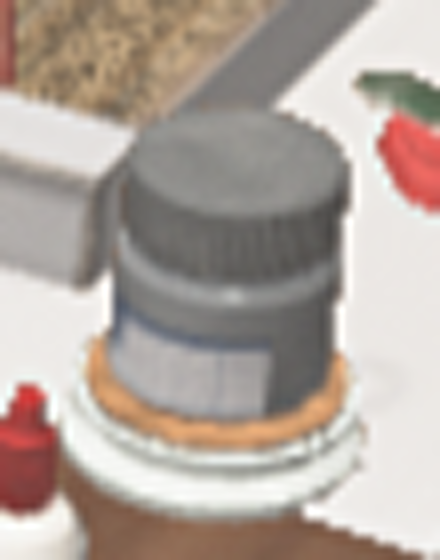

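View pics/s15d.png

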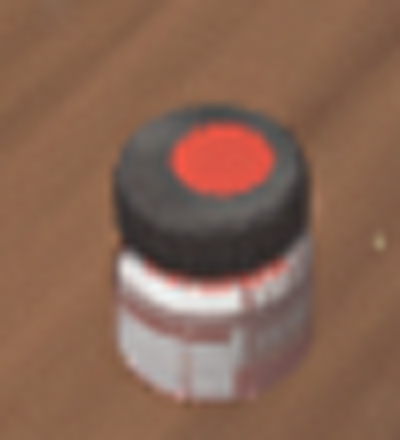

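Run:
```python
from h import *
np.set_printoptions(precision=4,suppress=True)
s=grab("scene"); t=grab("top")
print(onz(s,295+211.5/8-.5,310+157.5/8-.5,.044), onz(t,200+128.5/4-.5,240+195.5/4-.5,.044))
print(onz(s,295+213.5/8-.5,310+400/8-.5,0),"front bottom edge")
```

```text
[0.4152 0.292  0.044 ] [0.414  0.2915 0.044 ]
[0.4066 0.3052 0.    ] front bottom edge
```

step_arm --pt "0 0 0 3 0.2 0 0.2" --pt "0 0 0 3 0 0 0.25" --pt "0 0 0 3 0 0 0.25" --pt "0 0 0 2 0 0 0.25" --pt "0 0 0 1 0 0 0.25" --pt "0 0 0 0.3 0 0 0.25" --pt "0 0 0 0 0 0 0.25" --pt "0 0 0 0 0 0 0.25"

```text
time_s: 27.13
eef_pos: [0.4151, 0.2926, 0.0951]
tcp_rot: [0.001, 1.569, 0.0]
ft_force: [-0.4, -0.9, 0.2]
grip_width: 0.0642
```

Run:
```python
from h import *
s=grab("scene"); crop(s,250,220,400,370,4,"s16")
```

```text
(no output)
```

View pics/s16.png

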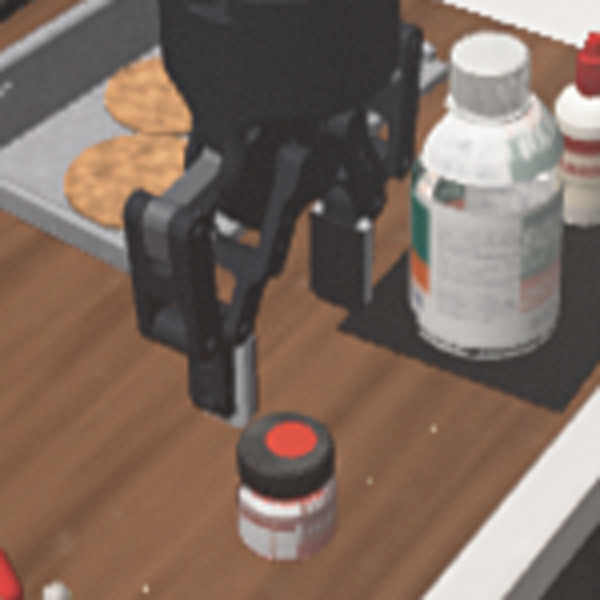

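The fingers straddle the small jar (lid at 286,450). I'll go down and grip.

step_arm --pt "0 0 0 2 -0.1 0 0.25" --pt "0 0 0 2 0 0 0.25" --pt "0 0 0 2 0 0 0.25" --pt "0 0 0 1 0 0 0.25" --pt "0 0 0 0.1 0 0 0.25" --pt "0 0 0 0 0 0 0.25" --pt "0 0 0 0 0 0 0.4" --pt "0 0 0 0 0 0 0.5"

```text
time_s: 27.85
eef_pos: [0.4153, 0.2918, 0.0243]
tcp_rot: [0.002, 1.568, 0.0]
ft_force: [-0.1, -0.1, 0.8]
grip_width: 0.0432
```

step_arm --pt "0 0 0 0 0 0 0.6" --pt "0 0 0 0 0 0 0.7" --pt "0 0 0 0 0 0 0.9" --pt "0 0 0 0 0 0 1" --pt "0 0 0 0 0 0 1" --pt "0 0 0 0 0 0 1" --pt "0 0 0 0 0 0 1" --pt "0 0 0 0 0 0 1"

```text
time_s: 28.52
eef_pos: [0.4152, 0.2918, 0.0243]
tcp_rot: [0.002, 1.569, 0.0]
ft_force: [-0.5, -0.2, 6.2]
grip_width: 0.0333
```

step_arm --pt "0 0 0 -1 0 0 1" --pt "0 0 0 -2 0 0 1" --pt "0 0 0 -3 0 0 1" --pt "0 0 0 -3 0 0 1" --pt "0 0 0 -3 0 0 1" --pt "0 0 0 -2 0 0 1" --pt "0 0 0 0 0 0 1" --pt "0 0 0 0 0 0 1"

```text
time_s: 29.18
eef_pos: [0.4151, 0.2916, 0.1649]
tcp_rot: [0.002, 1.567, 0.001]
ft_force: [-0.1, 0.4, -1.8]
grip_width: 0.0336
```

Run:
```python
from h import *
s=grab("scene"); crop(s,250,180,400,330,4,"s17")
```

```text
(no output)
```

View pics/s17.png

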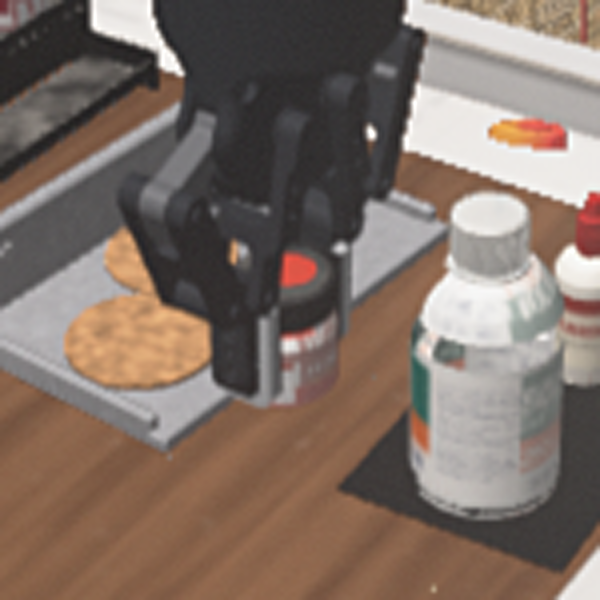

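The small jar is held at (300,320). I'll move it over the rear coaster.

step_arm --pt "0 0 0 0 -2.3 2.7 1" --pt "0 0 0 0 -2.7 2.7 1" --pt "0 0 0 0 -2.8 2.8 1" --pt "0 0 0 0 -2.8 2.8 1" --pt "0 0 0 0 -2.8 2.8 1" --pt "0 0 0 0 -2.8 2.7 1" --pt "0 0 0 0 -2.8 2.7 1" --pt "0 0 0 0 0 0 1"

```text
time_s: 29.9
eef_pos: [0.6088, 0.0954, 0.1607]
tcp_rot: [0.003, 1.571, -0.006]
ft_force: [-0.5, -0.0, -0.8]
grip_width: 0.0336
```

step_arm --pt "0 0 0 2 0 0 1" --pt "0 0 0 3 0 0 1" --pt "0 0 0 3 0 0 1" --pt "0 0 0 2 0 0 1" --pt "0 0 0 1 0 0 1" --pt "0 0 0 0 0 0 1" --pt "0 0 0 0 0 0 1" --pt "0 0 0 0 0 0 1"

```text
time_s: 30.57
eef_pos: [0.6069, 0.1011, 0.0541]
tcp_rot: [0.001, 1.569, -0.0]
ft_force: [0.9, 0.3, 0.4]
grip_width: 0.0334
```

Run:
```python
from h import *
print(manip.get_obs()["eef_pos"])
s=grab("scene"); crop(s,230,150,370,290,4,"s18")
```

```text
[0.60691844 0.10113201 0.05406607]
```

View pics/s18.png

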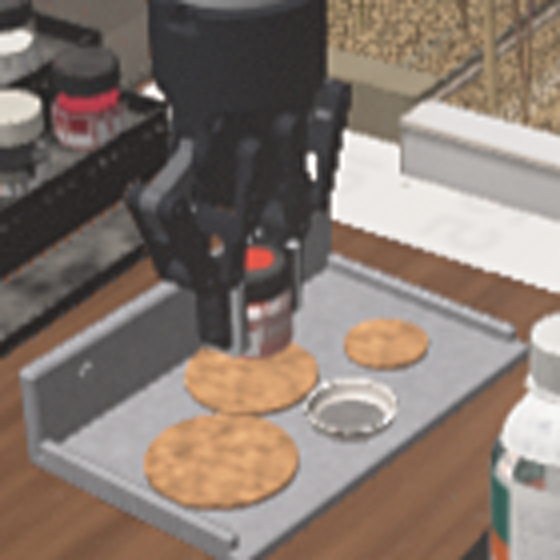

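step_arm --pt "0 0 0 0.5 0 0 1" --pt "0 0 0 0.5 0 0 1" --pt "0 0 0 0.3 0 0 1" --pt "0 0 0 0.2 0 0 1" --pt "0 0 0 0.1 0 0 1" --pt "0 0 0 0 0 0 1" --pt "0 0 0 0 0 0 1" --pt "0 0 0 0 0 0 1"

```text
time_s: 31.28
eef_pos: [0.606, 0.101, 0.0368]
tcp_rot: [0.001, 1.571, -0.001]
ft_force: [0.5, -0.0, -0.0]
grip_width: 0.0334
```

step_arm --pt "0 0 0 0.1 0 0 1" --pt "0 0 0 0.05 0 0 1" --pt "0 0 0 0 0 0 1" --pt "0 0 0 0 0 0 1" --pt "0 0 0 0 0 0 1" --pt "0 0 0 0 0 0 1" --pt "0 0 0 0 0 0 1" --pt "0 0 0 0 0 0 1"

```text
time_s: 31.95
eef_pos: [0.6063, 0.101, 0.0363]
tcp_rot: [0.001, 1.57, -0.001]
ft_force: [-3.4, -0.8, 6.3]
grip_width: 0.0336
```

Run:
```python
from h import *
print(manip.get_obs()["eef_pos"])
s=grab("scene"); crop(s,260,190,340,270,7,"s19")
```

```text
[0.60625158 0.10102841 0.03634598]
```

View pics/s19.png

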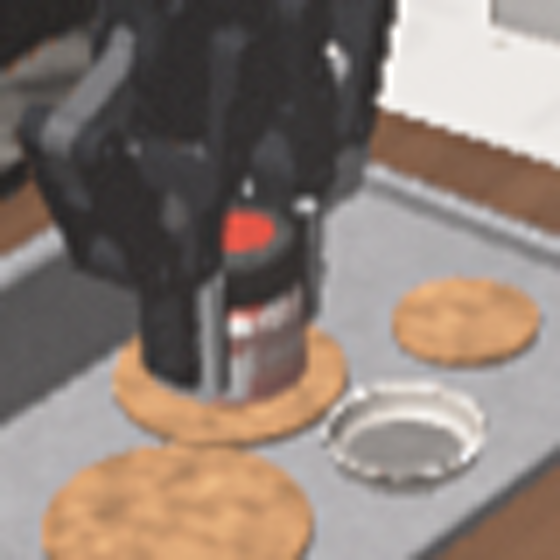

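In contact and near the middle (jar about 225, coaster centre 230). I'll release and rise.

step_arm --pt "0 0 0 0 0 0 0.5" --pt "0 0 0 0 0 0 0.4" --pt "0 0 0 0 0 0 0.3" --pt "0 0 0 0 0 0 0.25" --pt "0 0 0 0 0 0 0.25" --pt "0 0 0 -1 0 0 0.25" --pt "0 0 0 -2 0 0 0.25" --pt "0 0 0 -3 0 0 0.25"

```text
time_s: 32.67
eef_pos: [0.6035, 0.1008, 0.0933]
tcp_rot: [0.001, 1.577, -0.001]
ft_force: [-0.4, 1.1, 0.5]
grip_width: 0.0641
```

step_arm --pt "0 0 0 -4 0 0 0" --pt "0 0 0 -4 0 0 0" --pt "0.12 0 0 -3 0 0 0" --pt "0.12 0 0 0 0 0 0" --pt "0.12 0 0 0 0 0 0" --pt "0.12 0 0 0 0 0 0" --pt "0.12 0 0 0 0 0 0" --pt "0.12 0 0 0 0 0 0"

```text
time_s: 33.33
eef_pos: [0.606, 0.101, 0.2062]
tcp_rot: [0.569, 1.494, -0.568]
ft_force: [0.3, -0.1, 0.5]
grip_width: 0.0854
```

step_arm --pt "0.12 0 0 0 0 0 0" --pt "0.12 0 0 0 0 0 0" --pt "0.12 0 0 0 0 0 0" --pt "0.12 0 0 0 0 0 0" --pt "0.12 0 0 0 0 0 0" --pt "0.12 0 0 0 0 0 0" --pt "0.12 0 0 0 0 0 0" --pt "0.01 0 0 0 0 0 0"

```text
time_s: 34.0
eef_pos: [0.606, 0.101, 0.206]
tcp_rot: [1.213, 1.207, -1.212]
ft_force: [-0.3, 0.1, 0.3]
grip_width: 0.0851
```

Run:
```python
from h import *
np.set_printoptions(precision=4,suppress=True)
print(manip.get_obs()["eef_pos"],R.from_rotvec(manip.get_obs()["tcp_rot"]).as_matrix().round(3))
s=grab("scene"); t=grab("top","t20"); crop(s,260,190,440,320,4,"s20")
```

```text
[0.606 0.101 0.206] [[ 0.001  1.    -0.004]
 [ 0.    -0.004 -1.   ]
 [-1.     0.001 -0.   ]]
```

View pics/s20.png

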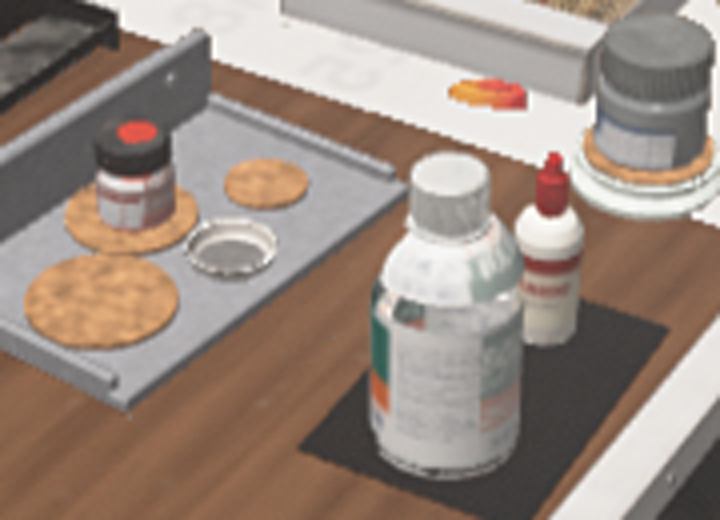

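View pics/t20.png

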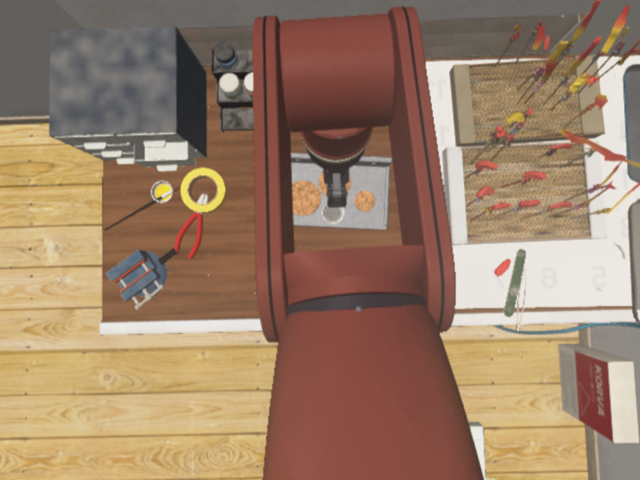

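Small jar upright on the rear coaster (s20: jar 136,180, coaster 131,218); bottles and big jar are fine. Before going on I'll check its centring closely.

step_arm --pt "0 0 0 0 -2.7 -0.7 0" --pt "0 0 0 0 -2.7 -0.7 0" --pt "0 0 0 0 -2.8 -0.7 0" --pt "0 0 0 0 -2.8 -0.7 0" --pt "0 0 0 0 -2.8 -0.7 0" --pt "0 0 0 0 -2.8 -0.7 0" --pt "0 0 0 0 -2.7 -0.7 0" --pt "0 0 0 0 0 0 0"

```text
time_s: 34.77
eef_pos: [0.4088, 0.1509, 0.2048]
tcp_rot: [1.204, 1.214, -1.207]
ft_force: [0.6, 0.5, -0.6]
grip_width: 0.0856
```

Run:
```python
from h import *
print(manip.get_obs()["eef_pos"])
s=grab("scene"); t=grab("top"); crop(s,270,210,330,260,10,"s21"); crop(t,310,150,370,220,8,"t21")
```

```text
[0.40883767 0.1509441  0.20475119]
```

View pics/s21.png

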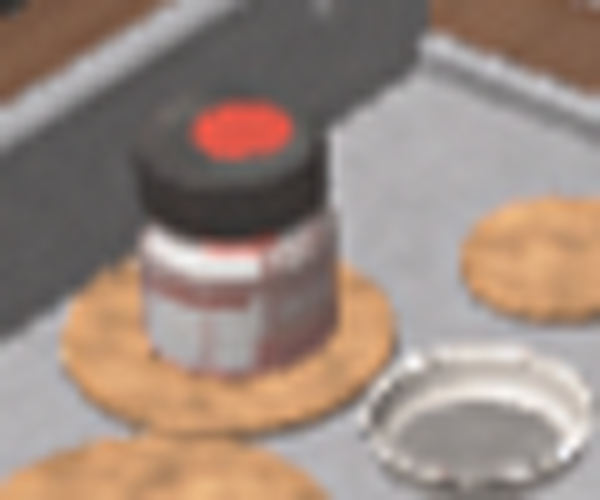

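View pics/t21.png

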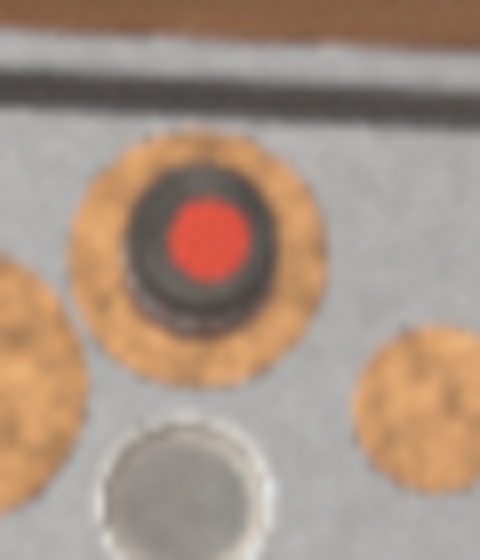

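Run:
```python
from h import *
np.set_printoptions(precision=4,suppress=True)
s=grab("scene"); t=grab("top")
T=lambda x,y:(310+(x+.5)/8-.5,150+(y+.5)/8-.5)
S=lambda x,y:(270+(x+.5)/10-.5,210+(y+.5)/10-.5)
print("coaster",onz(t,*T(199,259),.012),"lid",onz(t,*T(202,238.5),.056))
print("scene coaster L/R mid",onz(s,*S(228,345),.012),"jar base front edge",onz(s,*S(240,374),.012))
print("coaster front edge",onz(s,*S(228,430),.012), "lid",onz(s,*S(235,150),.056))
```

```text
coaster [0.6069 0.1011 0.012 ] lid [0.6039 0.1006 0.056 ]
scene coaster L/R mid [0.6056 0.1042 0.012 ] jar base front edge [0.5982 0.1105 0.012 ]
coaster front edge [0.5896 0.126  0.012 ] lid [0.6014 0.1048 0.056 ]
```

The small jar is about 3 mm off the coaster centre on a 13 mm margin. That's acceptable, so I'll leave it and fetch the tall bottle.

step_arm --pt "0 0 0 2 0 0 0" --pt "0 0 0 3 0 0 0" --pt "0 0 0 2.5 0 0 0" --pt "0 0 0 2 0 0 0" --pt "0 0 0 1 0 0 0" --pt "0 0 0 0 0 0 0" --pt "0 0 0 0 0 0 0" --pt "0 0 0 0 0 0 0"

```text
time_s: 35.63
eef_pos: [0.4144, 0.15, 0.1016]
tcp_rot: [1.21, 1.208, -1.208]
ft_force: [0.3, 0.1, 0.4]
grip_width: 0.0854
```

Run:
```python
from h import *
s=grab("scene"); crop(s,310,160,450,310,4,"s22")
```

```text
(no output)
```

View pics/s22.png

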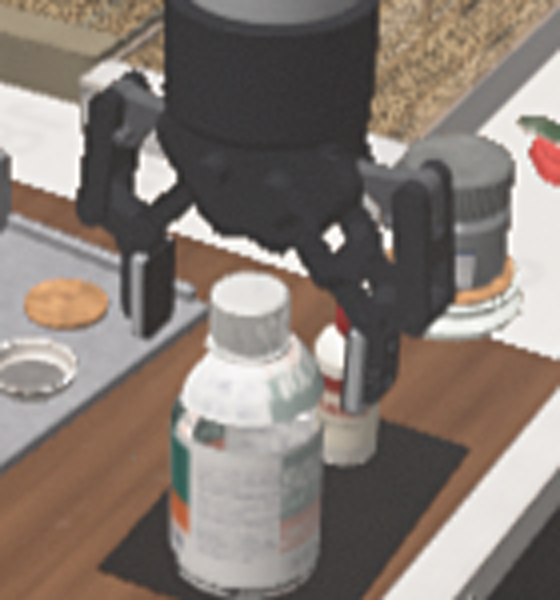

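The fingers straddle the cap at (250,310). I'll go down and grip.

step_arm --pt "0 0 0 1 0 0 0" --pt "0 0 0 0.8 0 0 0" --pt "0 0 0 0.3 0 0 0" --pt "0 0 0 0 0 0 0" --pt "0 0 0 0 0 0 0.2" --pt "0 0 0 0 0 0 0.3" --pt "0 0 0 0 0 0 0.5" --pt "0 0 0 0 0 0 0.8"

```text
time_s: 36.35
eef_pos: [0.4137, 0.1501, 0.0801]
tcp_rot: [1.21, 1.208, -1.208]
ft_force: [-0.0, -0.6, 5.7]
grip_width: 0.0572
```

step_arm --pt "0 0 0 0 0 0 1" --pt "0 0 0 0 0 0 1" --pt "0 0 0 0 0 0 1" --pt "0 0 0 0 0 0 1" --pt "0 0 0 0 0 0 1" --pt "0 0 0 0 0 0 1" --pt "0 0 0 0 0 0 1" --pt "0 0 0 0 0 0 1"

```text
time_s: 37.02
eef_pos: [0.4137, 0.1501, 0.0801]
tcp_rot: [1.21, 1.208, -1.208]
ft_force: [-0.0, -0.3, 6.1]
grip_width: 0.0571
```

step_arm --pt "0 0 0 -1 0 0 1" --pt "0 0 0 -2 0 0 1" --pt "0 0 0 -2 0 0 1" --pt "0 0 0 -2 0 0 1" --pt "0 0 0 -2 0 0 1" --pt "0 0 0 -1 0 0 1" --pt "0 0 0 0 0 0 1" --pt "0 0 0 0 0 0 1"

```text
time_s: 37.68
eef_pos: [0.4128, 0.15, 0.1791]
tcp_rot: [1.209, 1.209, -1.209]
ft_force: [-0.3, -0.7, -3.0]
grip_width: 0.0572
```

step_arm --pt "0 0 0 0 2 -0.1 1" --pt "0 0 0 0 2.5 -0.1 1" --pt "0 0 0 0 2.5 -0.2 1" --pt "0 0 0 0 2.5 -0.2 1" --pt "0 0 0 0 2.5 -0.2 1" --pt "0 0 0 0 2.5 -0.2 1" --pt "0 0 0 0 2 0 1" --pt "0 0 0 0 0 0 1"

```text
time_s: 38.35
eef_pos: [0.5799, 0.1594, 0.1767]
tcp_rot: [1.209, 1.209, -1.211]
ft_force: [-0.9, -0.3, -2.2]
grip_width: 0.0571
```

step_arm --pt "0 0 0 0 0 0 1" --pt "0 0 0 2 0 0 1" --pt "0 0 0 2 0 0 1" --pt "0 0 0 2 0 0 1" --pt "0 0 0 1.5 0 0 1" --pt "0 0 0 0.5 0 0 1" --pt "0 0 0 0 0 0 1" --pt "0 0 0 0 0 0 1"

```text
time_s: 39.02
eef_pos: [0.5773, 0.16, 0.0992]
tcp_rot: [1.209, 1.21, -1.21]
ft_force: [0.1, 0.7, -2.4]
grip_width: 0.0569
```

Run:
```python
from h import *
o=manip.get_obs();print(o["eef_pos"],o["ft_force"])
s=grab("scene"); crop(s,230,150,370,290,5,"s23")
```

```text
[0.57725879 0.16003561 0.09916539] [ 0.07716574  0.7416298  -2.35215842]
```

View pics/s23.png

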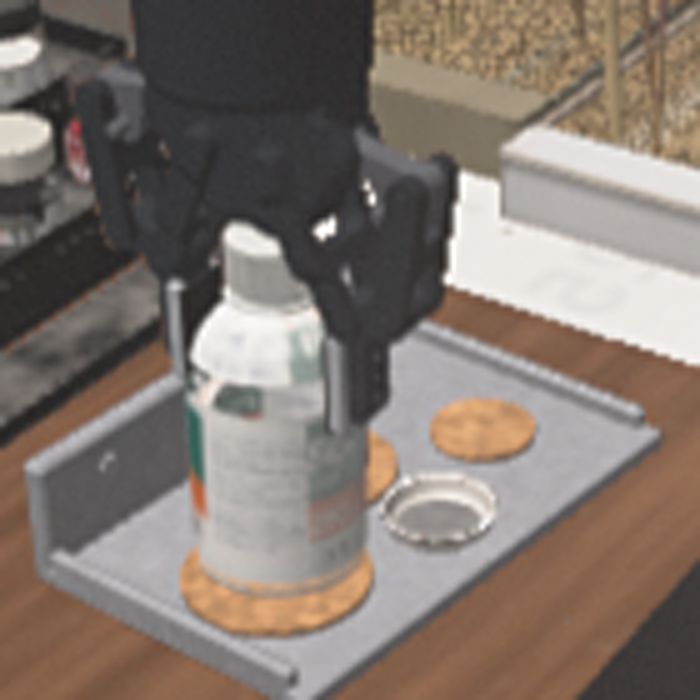

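step_arm --pt "0 0 0 0.3 0.1 0 1" --pt "0 0 0 0.3 0 0 1" --pt "0 0 0 0.2 0 0 1" --pt "0 0 0 0.1 0 0 1" --pt "0 0 0 0 0 0 1" --pt "0 0 0 0 0 0 1" --pt "0 0 0 0 0 0 1" --pt "0 0 0 0 0 0 1"

```text
time_s: 39.73
eef_pos: [0.579, 0.16, 0.0904]
tcp_rot: [1.209, 1.209, -1.209]
ft_force: [-0.6, -0.4, -3.1]
grip_width: 0.057
```

step_arm --pt "0 0 0 0.05 0 -0.05 1" --pt "0 0 0 0.05 0 0 1" --pt "0 0 0 0.05 0 0 1" --pt "0 0 0 0 0 0 1" --pt "0 0 0 0 0 0 1" --pt "0 0 0 0 0 0 1" --pt "0 0 0 0 0 0 1" --pt "0 0 0 0 0 0 1"

```text
time_s: 40.4
eef_pos: [0.5791, 0.1605, 0.0891]
tcp_rot: [1.209, 1.209, -1.209]
ft_force: [-1.5, -0.2, 3.3]
grip_width: 0.0569
```

Run:
```python
from h import *
o=manip.get_obs();print(o["eef_pos"],o["ft_force"])
s=grab("scene"); crop(s,255,210,325,290,7,"s24")
```

```text
[0.57910939 0.16053618 0.08913586] [-1.45684379 -0.22655697  3.31695924]
```

View pics/s24.png

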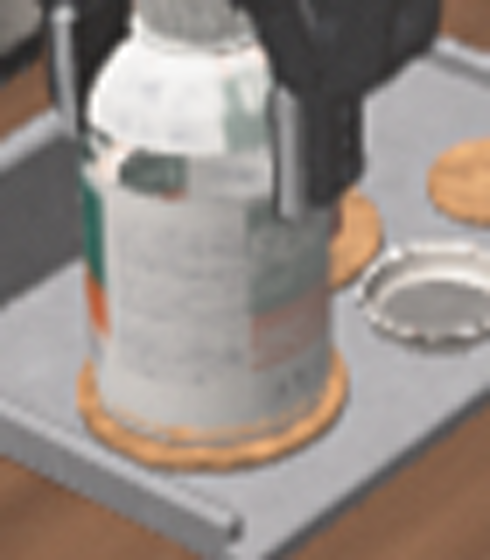

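Contact, with the bottle central on its coaster (213 against 212). I'll release, rise and go to the dropper.

step_arm --pt "0 0 0 0 0 0 0.3" --pt "0 0 0 0 0 0 0.2" --pt "0 0 0 0 0 0 0.1" --pt "0 0 0 0 0 0 0" --pt "0 0 0 0 0 0 0" --pt "0 0 0 -1 0 0 0" --pt "0 0 0 -2 0 0 0" --pt "0 0 0 -3 0 0 0"

```text
time_s: 41.12
eef_pos: [0.5768, 0.1601, 0.1469]
tcp_rot: [1.206, 1.213, -1.214]
ft_force: [0.5, 0.4, -0.5]
grip_width: 0.0852
```

step_arm --pt "0 0 0 -3 0 0 0" --pt "0 0 0 -2 0 0 0" --pt "0 0 0 0 -3.2 1.9 0.2" --pt "0 0 0 0 -3.3 1.9 0.3" --pt "0 0 0 0 -3.3 1.9 0.3" --pt "0 0 0 0 -3.3 1.9 0.3" --pt "0 0 0 0 -3.3 2 0.3" --pt "0 0 0 0 0 0 0.3"

```text
time_s: 41.78
eef_pos: [0.409, 0.0628, 0.1976]
tcp_rot: [1.207, 1.211, -1.214]
ft_force: [0.5, -0.5, -0.3]
grip_width: 0.0597
```

step_arm --pt "0 0 0 0 0 0 0.3" --pt "0 0 0 0 0 0 0.3" --pt "0 0 0 2 0 0 0.3" --pt "0 0 0 3 0 0 0.3" --pt "0 0 0 2 0 0 0.3" --pt "0 0 0 1.5 0 0 0.3" --pt "0 0 0 0 0 0 0.3" --pt "0 0 0 0 0 0 0.3"

```text
time_s: 42.45
eef_pos: [0.4154, 0.0649, 0.1135]
tcp_rot: [1.208, 1.211, -1.21]
ft_force: [0.2, 0.4, 0.4]
grip_width: 0.0602
```

Run:
```python
from h import *
o=manip.get_obs();print(o["eef_pos"],o["ft_force"])
s=grab("scene"); crop(s,250,150,450,290,4,"s25"); t=grab("top","t25")
```

```text
[0.41540167 0.06491318 0.11354056] [0.20071061 0.40135137 0.4179387 ]
```

View pics/s25.png

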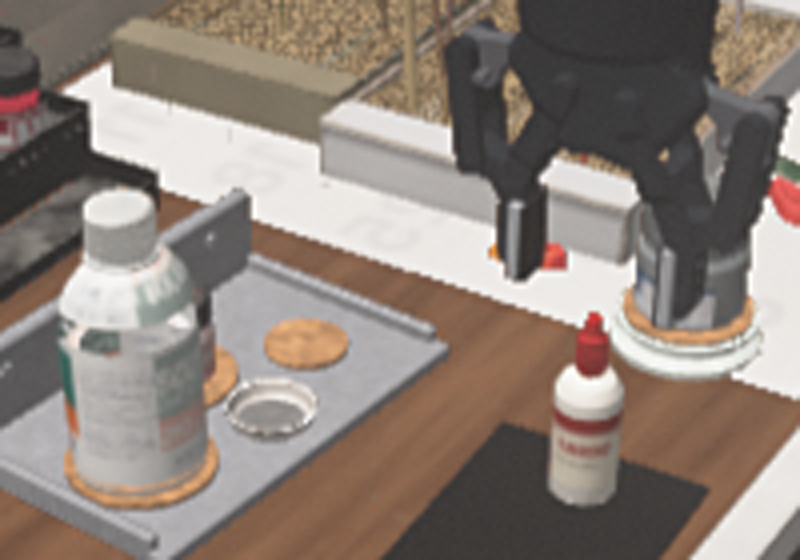

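The tall bottle is back upright, and the dropper at (592,430) is centred under the jaws. I'll go down and grip.

step_arm --pt "0 0 0 2 0 0 0.3" --pt "0 0 0 2 0 0 0.3" --pt "0 0 0 2 0 0 0.3" --pt "0 0 0 0.9 0 0 0.3" --pt "0 0 0 0 0 0 0.3" --pt "0 0 0 0 0 0 0.3" --pt "0 0 0 0 0 0 0.5" --pt "0 0 0 0 0 0 0.6"

```text
time_s: 43.22
eef_pos: [0.4164, 0.0645, 0.0463]
tcp_rot: [1.21, 1.207, -1.207]
ft_force: [0.3, 0.4, -0.6]
grip_width: 0.0364
```

step_arm --pt "0 0 0 0 0 0 0.7" --pt "0 0 0 0 0 0 0.8" --pt "0 0 0 0 0 0 1" --pt "0 0 0 0 0 0 1" --pt "0 0 0 0 0 0 1" --pt "0 0 0 0 0 0 1" --pt "0 0 0 0 0 0 1" --pt "0 0 0 0 0 0 1"

```text
time_s: 43.88
eef_pos: [0.4161, 0.0645, 0.0463]
tcp_rot: [1.21, 1.207, -1.207]
ft_force: [-0.7, 0.7, 6.2]
grip_width: 0.0269
```

step_arm --pt "0 0 0 -1 0 0 1" --pt "0 0 0 -2 0 0 1" --pt "0 0 0 -2 0 0 1" --pt "0 0 0 -2 0 0 1" --pt "0 0 0 -1 0 0 1" --pt "0 0 0 0 0 0 1" --pt "0 0 0 0 0 0 1" --pt "0 0 0 0 0 0 1"

```text
time_s: 44.55
eef_pos: [0.4142, 0.0645, 0.1239]
tcp_rot: [1.209, 1.21, -1.21]
ft_force: [0.7, 0.6, -1.0]
grip_width: 0.0272
```

step_arm --pt "0 0 0 0 2.2 0.25 1" --pt "0 0 0 0 2.2 0.25 1" --pt "0 0 0 0 2.2 0.25 1" --pt "0 0 0 0 2.2 0.25 1" --pt "0 0 0 0 2.2 0.25 1" --pt "0 0 0 0 2.2 0.25 1" --pt "0 0 0 0 2.2 0.3 1" --pt "0 0 0 0 0 0 1"

```text
time_s: 45.22
eef_pos: [0.5713, 0.0457, 0.1231]
tcp_rot: [1.21, 1.209, -1.21]
ft_force: [-0.5, 0.5, -1.1]
grip_width: 0.0271
```

step_arm --pt "0 0 0 0 0 0 1" --pt "0 0 0 2 0 0 1" --pt "0 0 0 2 0 0 1" --pt "0 0 0 1.5 0 0 1" --pt "0 0 0 0.4 0 0 1" --pt "0 0 0 0 0 0 1" --pt "0 0 0 0 0 0 1" --pt "0 0 0 0 0 0 1"

```text
time_s: 45.88
eef_pos: [0.5695, 0.0466, 0.0669]
tcp_rot: [1.21, 1.208, -1.208]
ft_force: [0.6, 0.6, 0.0]
grip_width: 0.0269
```

Run:
```python
from h import *
o=manip.get_obs();print(o["eef_pos"],o["ft_force"])
s=grab("scene"); crop(s,270,170,370,270,6,"s26")
```

```text
[0.56948146 0.04655337 0.06687013] [0.55751553 0.56280858 0.03962619]
```

View pics/s26.png

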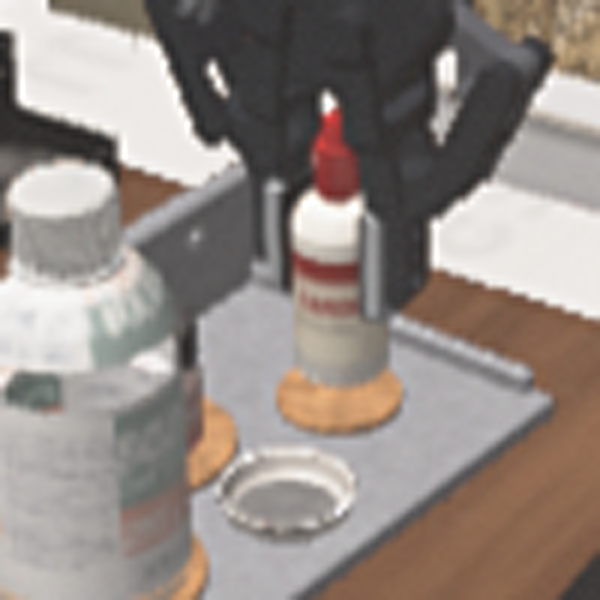

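step_arm --pt "0 0 0 0.3 0 0 1" --pt "0 0 0 0.3 0 0 1" --pt "0 0 0 0.2 0 0 1" --pt "0 0 0 0.1 0 0 1" --pt "0 0 0 0.1 0 0 1" --pt "0 0 0 0 0 0 1" --pt "0 0 0 0 0 0 1" --pt "0 0 0 0 0 0 1"

```text
time_s: 46.6
eef_pos: [0.569, 0.0465, 0.0558]
tcp_rot: [1.209, 1.209, -1.209]
ft_force: [0.7, -0.7, -0.3]
grip_width: 0.0274
```

step_arm --pt "0 0 0 0.1 0 0 1" --pt "0 0 0 0.05 0 0 1" --pt "0 0 0 0 0 0 1" --pt "0 0 0 0 0 0 1" --pt "0 0 0 0 0 0 1" --pt "0 0 0 0 0 0 1" --pt "0 0 0 0 0 0 1" --pt "0 0 0 0 0 0 1"

```text
time_s: 47.27
eef_pos: [0.5692, 0.0465, 0.0553]
tcp_rot: [1.209, 1.209, -1.209]
ft_force: [-3.4, 0.3, 6.4]
grip_width: 0.027
```

Run:
```python
from h import *
o=manip.get_obs();print(o["eef_pos"],o["ft_force"])
s=grab("scene"); crop(s,290,180,360,260,7,"s27")
```

```text
[0.56921299 0.04647182 0.05530557] [-3.43237978  0.3153769   6.41156516]
```

View pics/s27.png

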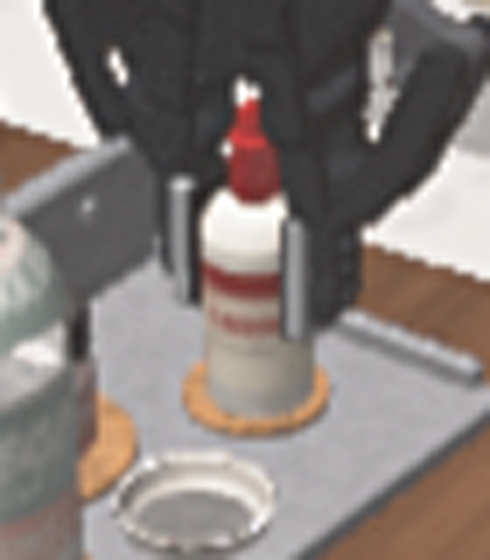

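Contact, near central (260 against 256). I'll release and rise clear.

step_arm --pt "0 0 0 0 0 0 0.6" --pt "0 0 0 0 0 0 0.5" --pt "0 0 0 0 0 0 0.4" --pt "0 0 0 0 0 0 0.3" --pt "0 0 0 0 0 0 0.3" --pt "0 0 0 -1 0 0 0.3" --pt "0 0 0 -2 0 0 0.3" --pt "0 0 0 -3 0 0 0.3"

```text
time_s: 47.98
eef_pos: [0.5666, 0.0466, 0.1125]
tcp_rot: [1.207, 1.214, -1.213]
ft_force: [1.2, 0.2, -0.6]
grip_width: 0.0598
```

step_arm --pt "0 0 0 -3 0 0 0.3" --pt "0 0 0 -3 0 0 0.3" --pt "0 0 0 -3 0 0 0.3" --pt "0 0 0 -1 -3 0 0.3" --pt "0 0 0 0 -3 0 0.3" --pt "0 0 0 0 -3 1 0.3" --pt "0 0 0 0 -3 2 0.3" --pt "0 0 0 0 -3 3 0.3"

```text
time_s: 48.65
eef_pos: [0.4181, -0.0121, 0.2148]
tcp_rot: [1.208, 1.21, -1.206]
ft_force: [0.3, -1.4, 0.2]
grip_width: 0.0598
```

step_arm --pt "0 0 0 0 0 4 0.3" --pt "0 0 0 0 0 4 0.3" --pt "0 0 0 0 0 4 0.3" --pt "0 0 0 0 0 4 0.3" --pt "0 0 0 0 0 4 0.3" --pt "0 0 0 0 0 4 0.3" --pt "0 0 0 0 0 0 0.3" --pt "0 0 0 0 0 0 0.3"

```text
time_s: 49.32
eef_pos: [0.419, -0.2547, 0.2147]
tcp_rot: [1.212, 1.207, -1.212]
ft_force: [0.2, -0.1, 0.6]
grip_width: 0.0596
```

Run:
```python
from h import *
o=manip.get_obs();print(o["eef_pos"],o["time_s"])
s=grab("scene","s28f"); crop(s,225,170,455,300,3.4,"s28"); t=grab("top"); crop(t,270,140,470,290,4,"t28")
```

```text
[ 0.41902942 -0.25472759  0.21473054] 49.3167
```

View pics/s28.png

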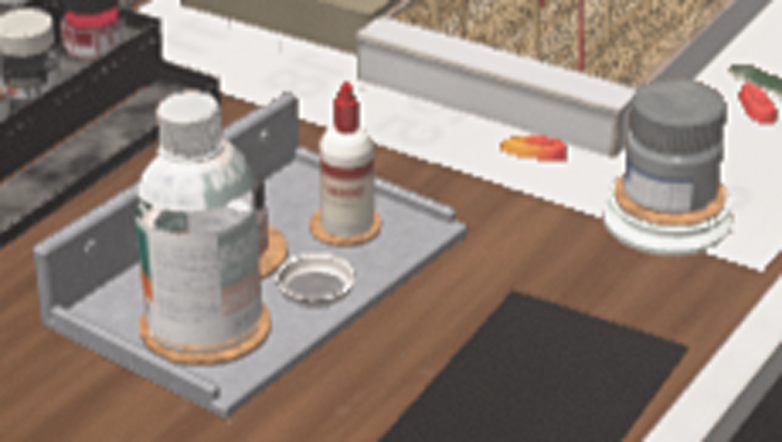

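View pics/t28.png

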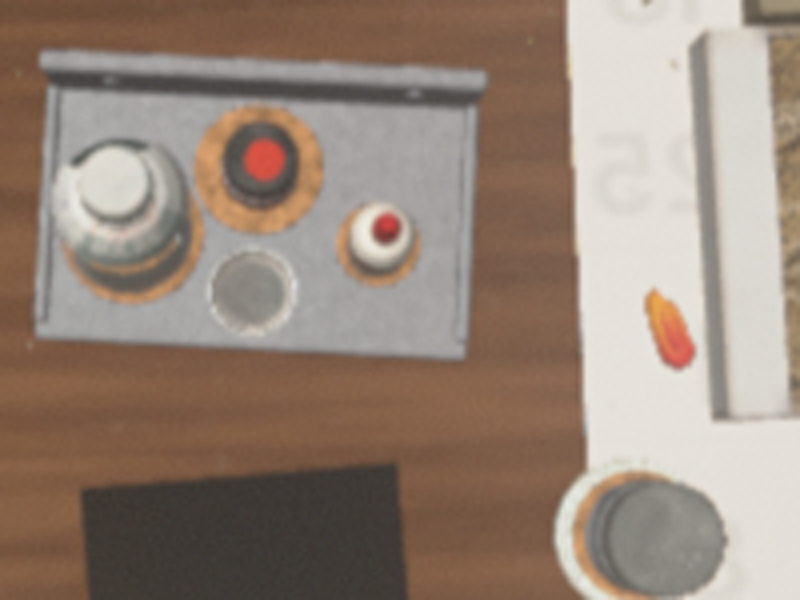

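Everything stands upright and the arm is clear: tall cap (115,182), small jar lid (262,163), dropper (380,237), big jar (665,538). The dropper looks slightly forward, so I'll measure it before handing in.

Run:
```python
from h import *
s=grab("scene"); t=grab("top"); crop(s,300,185,350,250,9,"s29"); crop(t,345,180,385,220,14,"t29")
old=cv2.imread("pics/scene0.png")[185:250,300:350]; ot=cv2.imread("pics/top0.png")[180:220,345:385]
new=cv2.imread("pics/s29.png"); a=cv2.resize(old,None,fx=8,fy=8,interpolation=2); b=cv2.resize(s["pixels"][185:250,300:350,::-1],None,fx=8,fy=8,interpolation=2)
cv2.imwrite("pics/cmp_s.png",np.hstack([a,b]))
a=cv2.resize(ot,None,fx=10,fy=10,interpolation=2); b=cv2.resize(t["pixels"][180:220,345:385,::-1],None,fx=10,fy=10,interpolation=2)
cv2.imwrite("pics/cmp_t.png",np.hstack([a,b]))
```

```text
(no output)
```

View pics/cmp_s.png

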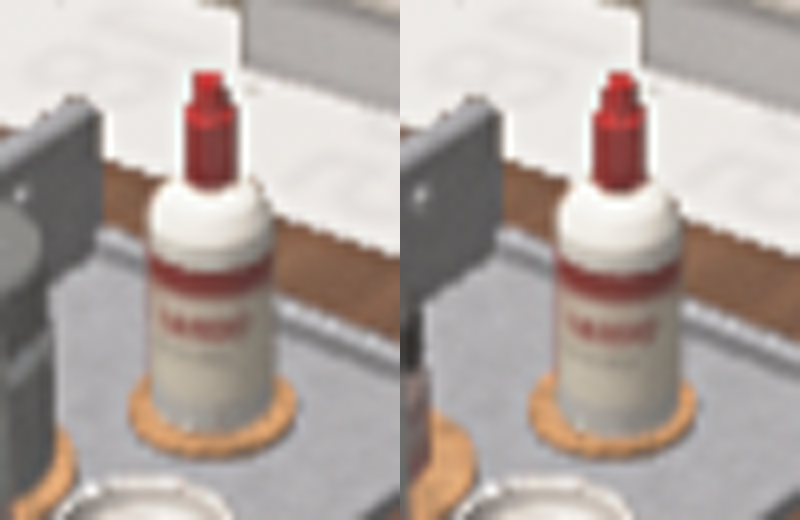

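View pics/cmp_t.png

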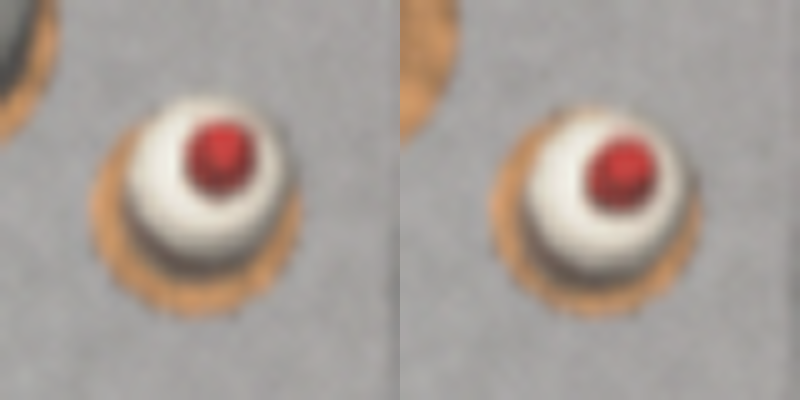

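The dropper is about 2 mm forward of the coaster centre and fully on the cork. Every item is upright within about 3 mm of centre, so a regrasp would risk more than it gains. I'll hand it in.

Run:
```python
from h import *
print(manip.finish_job()); print(manip.get_obs()["time_s"])
```

```text
the job is handed in; nothing more can be done
None
the job is handed in; nothing more can be done
```

I did the job in the order asked and handed it in at about 50 s. First the tall bottle and then the dropper bottle went to the side mat. Next the big jar went on the stand and the small jar on the rear coaster. Last, each bottle went back to its own coaster, the tall bottle first.

My last pictures showed everything upright and the gripper well clear, with no force reading above about 7 N:
- **Big jar:** within about 1 mm of the stand's middle.
- **Tall bottle:** about 1–2 mm from where it stood at the start.
- **Dropper bottle:** about 2 mm forward of its coaster's centre, fully on the cork.
- **Small jar:** about 3 mm forward of the rear coaster's centre, with a 13 mm margin. The scene view suggested up to 5 mm forward, because its jar and coaster figures disagreed by about 4 mm.

I left those last two offsets as they were, because a regrasp between the standing bottles would have risked more than it gained. The cameras also disagreed with the arm's reading of the tall bottle's cap by up to 5 mm, so I put that bottle back using the arm's own recorded positions as well as the pictures.

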